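Clamp a steel bar in the sawing jig

ROBOT

A 6-joint arm with a two-finger parallel gripper is mounted at the origin on the work surface. World frame = base frame: x ahead of the robot, y to its left, z up, the work surface at z = 0. Lengths are in m, angles in rad, forces in N, time in s.
With the tool pointing down it reaches from about 0.35 to 0.925 m from the base axis. Payload 6.4 kg.
Tool frame: the origin (TCP) lies at the very end of the fingers, on their centre line; the grasp point (between the pads) lies 19 mm behind it; x points along the fingers, y is the direction in which the jaws open and shut, and the axes are right-handed (so a half turn about x gives the same grasp; the last joint's range is limited). The gripper opens to 85 mm and grips with 20 to 120 N. Pads are 22 mm wide; open, the fingers measure 114 mm over their backs; the gripper's body (76 mm by 85 mm) begins 54 mm behind the grasp point. The pads swing forward as they close: fully open they stand 13 mm farther back than shut.
Start: joints at [1.15, 0.245, 1.558, -0, 1.339, -0.174], TCP at [0.159, 0.63, 0.194] pointing down, gripper open.
Joint ranges: [-3.13, 3.13], [-1.02, 2.26], [0.13, 2.54], [-0.95, 4.09], [0.21, 2.88], [-2.74, 2.74]. Speed limits (rad/s): [2.57, 2.57, 3.14, 3.14, 3.14, 3.14].

INTERFACE

Orientations are given as a 3x3 rotation matrix whose columns are the frame's x, y, z axes.
In Python, from plant import robot, cams gives the robot as it stands. The module is installed in compiled form; this text tells all that it offers.
- The arm moves only by the tool play_rows, never from a script. Its arguments are lists of equal length, an entry for each row: "turn": the turn, a rotation vector about the tool's x, y, z in degrees, a list of three; "offset": the shift along the tool's x, y, z in m, a list of three; "hand": the opening, from 0 (shut) to 1 (fully open). A call has 1 to 10 rows; each row shifts and turns the pose as measured when the row begins, along the tool's axes as they then stand; what a row does not reach is not made up. A row lasts 1/8 s, in which the tool goes at most 62.5 mm and 10.7 degrees, less where a joint would pass 70% of its speed; a pose out of reach is approached as far as the arm can. A call with a gripper value outside its range is refused whole. The fingers move at their own pace and stop on an object; "squeeze" is the grip in N (left out, the last holds). Time passes only in rows, so rows that do not move let the fingers close. It gives the time, the measured TCP pose, the force and the opening at its end, in the units of the state.
- robot.sense(): the state, without advancing time (a new reading comes with each control period).
- cams.snapshot(name): name is "side" or "top"; returns a dict with "img" (400x640x3 uint8, blue, green, red), "camera_matrix" (3x3 intrinsics, pixels), "position" and "rotation" of the camera in the world. Camera axes: x right, y down, z forward; pixel columns grow to the right and rows downward; lengths in m; the calibration is good to about 2 mm. A picture is of the moment at which its call begins. There is no depth.
- robot.job_done(): hands the job in, once; it reports no verdict.
The state is a dict: "time_s": time; "joints": joint angles; "qd": joint speeds; "effort": joint torques, N m; "eef_pos": TCP position; "eef_rot": TCP orientation; "force": force on the tool from outside, world axes, zero at the start; "ft_torque": the same for the moment, N m; "grip_width": finger opening in m.
Only numpy, scipy, OpenCV 4.12 (cv2) and the standard library are available. Lean on these libraries where they do the work, as an engineer would, in place of code of your own. Each camera call takes 0.05 s, during which the arm holds its last target.

TASK

Slide the steel bar along the channel of the blue sawing jig until its end is fully home against the steel end stop, then turn the brass knurled thumbscrew clockwise until its foot seats on the bar and the resistance clearly rises: snug, so that the bar is held firmly, but not overtightened. Let go of everything and leave the other things on the bench where they are.

Things in the scene. Friction and masses are not known exactly. Their poses are not given: they have to be found in the camera images.
- jig: blue sawing jig bolted to the bench, base 64 x 164 x 30 mm; origin on the table under the middle of its channel. The channel runs along the jig's own y axis from y = -80 mm (open mouth) to y = +80 mm (end stop), floor 30 mm above the table, between two fences 30 mm apart whose tops stand 39 mm above the table. A bridge (64 mm along x, 30 mm along y, 76 mm high) crosses the channel at y = +20 mm and carries the thumbscrew
- stop_face (a point): middle of the steel end stop's face, which looks to the jig's -y; the end stop stands 54 mm above the table. The bar's leading end must touch this face
- bar_center (a point): centre of the loose steel bar, 27 x 220 x 12 mm (x, y, z of its own axes), 0.45 to 0.7 kg; it lies in the channel along the jig's y axis, 36 mm above the table, pulled back 20 to 42 mm from the stop. Its tail sticks out of the mouth towards the jig's -y, free on both sides, 60 mm of it still when home; the bar can be pinched there across its 27 mm
- bar_front (a point): middle of the bar's leading end face (110 mm from the bar's centre along its +y)
- bar_tail (a point): middle of the bar's tail end face (110 mm from the bar's centre along its -y)
- knob_grip (a point): centre of the thumbscrew's knurled brass head, 32 mm diameter and 24 mm tall, upright axis, about 116 mm above the table as found; free space all round, and 16 mm or more between the head's underside and the bridge even when seated. Head and screw sink 3 mm per rad (a coarse quick-action thread)
- thumbscrew (a joint): angle of the thumbscrew in rad, growing clockwise seen from above (tightening), found between 0 and 0.6. Loose, it rubs with about 0.1 N m either way, which holds it where it is left when snug. Once the foot presses, it also pushes back anticlockwise with 0.003 N m per N of foot force: 0.05 to 0.1 N m more than when loose is snug. Bearing down on the head loads the foot too
- carrier: the thumbscrew with its 19 mm steel swivel foot, taken as one; origin on the screw's axis. The foot's reach is set differently each time: it meets the bar somewhere between joint values 1.3 and 3.0, not known beforehand. The foot is sprung: from touching, the force on the bar grows by about 80 N per rad; over 50 N is overtight, under 8 N not yet seated
- offcut: short steel offcut, 27 x 90 x 12 mm, lying on the bench beside the jig; a bystander, origin under its middle, leave it alone
- steel_rule: flat steel rule, 30 x 300 x 4 mm, lying on the bench between robot and jig; a bystander, origin under its middle, leave it alone
- try_square: wooden-stock try square, 160 mm; a bystander, origin under its middle, leave it alone
- screwdriver: screwdriver with green handle; a bystander, origin under its middle, leave it alone
- screw_jar: glass jar with black cap, 64 mm wide, 75 mm high; a bystander, origin under its middle, leave it alone
There are look-alikes about, which are no part of the job. Of the things shaped like the part that bears bar_center, the bare steel one is meant.

How it is judged:
By the outcome, as a careful person would: the job done as asked, in the order asked, and still so for the second after the job is handed in, with the robot touching nothing.
It also fails if it takes over 67 s, if anything falls off the work surface, if the arm or the gripper's body presses on something with over 40 N, if the wrist force passes 120 N, or if a joint passes its speed limit or range.

## Working session

There is one attempt and no reset: what is moved stays moved. The work goes in short steps, Python scripts to look and compute and a tool call to move; the robot and the scene stay as the last step left them, time stands still between calls to the robot, and variables do not carry over. Pictures are saved under pics/ and viewed, and the job is handed in when it is done.

Besides the shell and the picture viewer there is one more tool, called after "Call:" in YAML: its name, and indented under it one key for each argument. play_rows: Moves the arm, as the interface text tells. Its arguments: {"type":"object","properties":{"turn":{"type":"array","items":{"type":"array","items":{"type":"number"}}},"offset":{"type":"array","items":{"type":"array","items":{"type":"number"}}},"hand":{"type":"array","items":{"type":"number"}},"squeeze":{"type":"number"}},"required":["turn","offset","hand"]}

```bash
mkdir -p pics
python3 - <<'E'
from plant import robot,cams
import cv2,numpy as np,pickle
for n in("side","top"):
    s=cams.snapshot(n);cv2.imwrite(f"pics/{n}0.png",s["img"]);pickle.dump(s,open(f"{n}0.pkl","wb"))
    print(n,s["camera_matrix"].tolist(),s["position"],np.round(s["rotation"],3).tolist())
st=robot.sense();print({k:np.round(v,3).tolist() for k,v in st.items()})
E
```

```text
side [[370.10466107108607, 0.0, 320.71867693646334], [0.0, 370.10466107108607, 201.53459167644314], [0.0, 0.0, 1.0]] [ 0.33165255 -0.78000005  0.7308829 ] [[0.981, -0.127, 0.15], [-0.196, -0.616, 0.763], [-0.004, -0.778, -0.629]]
top [[520.5593292256425, 0.0, 316.73965249317655], [0.0, 520.5593292256425, 206.39382144337026], [0.0, 0.0, 1.0]] [ 0.32919596 -0.02172069  1.57015222] [[0.022, -0.994, 0.106], [-1.0, -0.022, -0.001], [0.003, -0.106, -0.994]]
{'time_s': 0.1, 'joints': [1.15, 0.246, 1.559, 0.0, 1.339, -0.174], 'qd': [-0.0, -0.0, -0.003, 0.0, -0.002, -0.001], 'effort': [0.0, -43.067, -32.713, -0.0, 0.003, 0.0], 'eef_pos': [0.159, 0.63, 0.193], 'eef_rot': [[-0.001, 0.244, 0.97], [-0.002, 0.97, -0.244], [-1.0, -0.002, -0.0]], 'force': [-0.68, -0.726, -0.291], 'ft_torque': [-0.046, -0.011, -0.017], 'grip_width': 0.085}
```

View pics/side0.png

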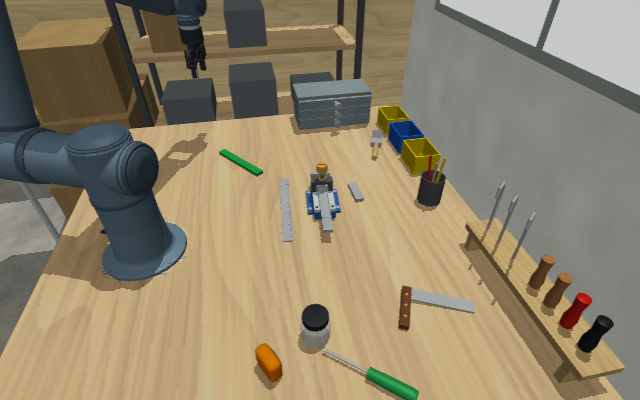

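View pics/top0.png

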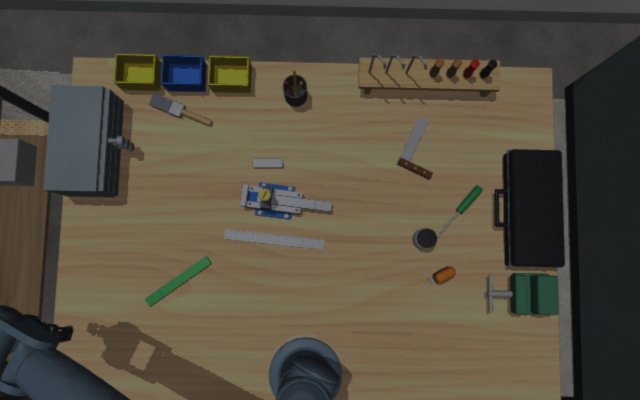

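Run:
```python
import cv2,numpy as np
a=cv2.imread("pics/top0.png")[140:260,210:350];b=cv2.imread("pics/side0.png")[150:250,260:380]
cv2.imwrite("pics/c_top.png",cv2.resize(a,None,fx=5.5,fy=5,interpolation=2)[:600,:800] if 0 else cv2.resize(a,None,fx=5,fy=5,interpolation=2))
cv2.imwrite("pics/c_side.png",cv2.resize(b,None,fx=6,fy=6,interpolation=2))
```

```text
(no output)
```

View pics/c_top.png

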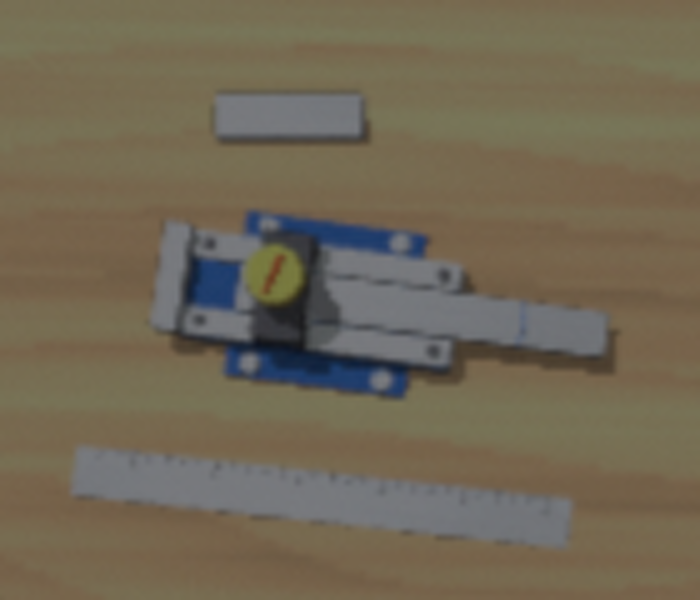

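View pics/c_side.png

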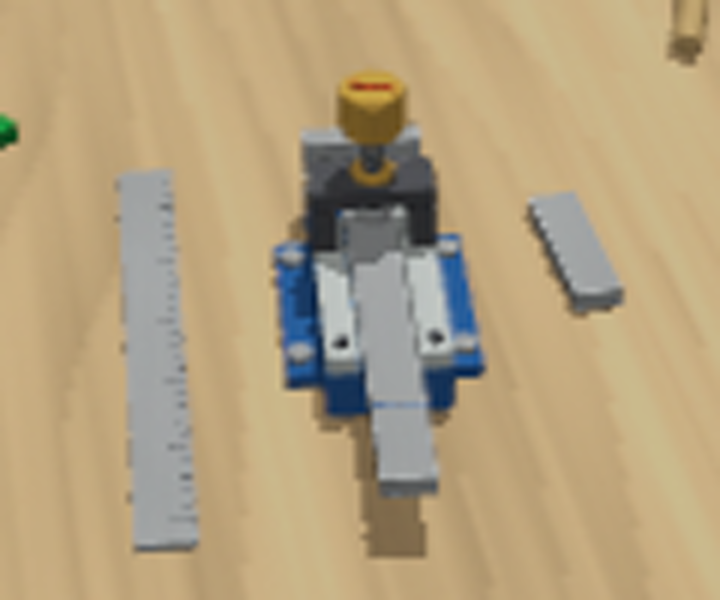

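The meant bar is the bare steel one in the blue jig's channel (top about 270–331, 200–207). The other candidates are the offcut (top 267,163), the steel rule (274,240) and the green bar (178,281), and none of those lies in the channel. Next I'll measure it.

```bash
cat > h.py <<'E'
import numpy as np,cv2
def ray(s,u,v):
    d=np.linalg.solve(s["camera_matrix"],[u,v,1.]);return s["position"],s["rotation"]@d
def onz(s,u,v,z):
    p,d=ray(s,u,v);return p+d*(z-p[2])/d[2]
def tri(rs):
    A=0;b=0
    for p,d in rs:
        d=d/np.linalg.norm(d);M=np.eye(3)-np.outer(d,d);A=A+M;b=b+M@p
    return np.linalg.solve(A,b)
def proj(s,P):
    c=s["camera_matrix"]@(s["rotation"].T@(np.asarray(P)-s["position"]));return c[:2]/c[2]
E
python3 - <<'E'
from h import *;import pickle
T=pickle.load(open("top0.pkl","rb"));S=pickle.load(open("side0.pkl","rb"))
c=lambda x,y:(210+(x+.5)/5-.5,140+(y+.5)/5-.5)
f=lambda x,y:(260+(x+.5)/6-.5,150+(y+.5)/6-.5)
def P(n,x,y,z):print(n,np.round(onz(T,*c(x,y),z),4))
# knob
for s,nm,roi in((T,"T",(240,175,290,225)),(S,"S",(305,158,340,182))):
    x0,y0,x1,y1=roi;h=cv2.cvtColor(s["img"],cv2.COLOR_BGR2HSV)[y0:y1,x0:x1]
    m=cv2.inRange(h,(18,120,60),(35,255,255));n,l,st,ce=cv2.connectedComponentsWithStats(m)
    for i in range(1,n):
        if st[i,4]>8:print(nm,st[i],ce[i]+[x0,y0])
P("knobtop",275,275,.128)
print("knob tri top", tri([ray(T,*c(275,275)),ray(S,*f(373,86))]))
# bar tail
a=onz(T,*c(607,313),.042);b=onz(T,*c(604,355),.042);print("tail",a,b,np.linalg.norm(a-b),(a+b)/2)
a=onz(S,*f(379,484),.042);b=onz(S,*f(437,480),.042);print("tailS",a,b,np.linalg.norm(a-b),(a+b)/2)
P("stopR1",192,226,.054);P("stopR2",184,329,.054)
# fence outer edges z .039
P("fenceUp mouth corner",463,264,.039);P("fenceLo mouth corner",449,367,.039)
P("base c1",427,233,.03);P("base c2",404,396,.03);P("base c3",247,211,.03);P("base c4",226,375,.03)
P("barfront up",238,277,.042);P("barfront lo",236,310,.042)
P("barside lo",447,338,.042);P("barside up",465,293,.042)
E
```

```text
T [21 15 10 11 74] [265.18918919 195.35135135]
S [ 11   3  12  13 118] [321.51694915 167.49152542]
S [13 19  8  4 19] [321.63157895 178.68421053]
knobtop [0.5125 0.1232 0.128 ]
knob tri top [0.5126584  0.12306492 0.12921758]
tail [ 0.5051682 -0.0649648  0.042    ] [ 0.48019287 -0.06367316  0.042     ] 0.025008709090737356 [ 0.49268054 -0.06431898  0.042     ]
tailS [ 0.47726839 -0.06603945  0.042     ] [ 0.50342164 -0.06872347  0.042     ] 0.02629061868579222 [ 0.49034502 -0.06738146  0.042     ]
stopR1 [0.5498 0.1804 0.054 ]
stopR2 [0.4888 0.1829 0.054 ]
fenceUp mouth corner [0.5328 0.0209 0.039 ]
fenceLo mouth corner [0.4713 0.0277 0.039 ]
base c1 [0.5522 0.0431 0.03  ]
base c2 [0.4543 0.0542 0.03  ]
base c3 [0.5631 0.1511 0.03  ]
base c4 [0.4644 0.1602 0.03  ]
barfront up [0.5217 0.1537 0.042 ]
barfront lo [0.502  0.1542 0.042 ]
barside lo [0.4882 0.0292 0.042 ]
barside up [0.5152 0.0192 0.042 ]
```

```bash
cat > plan.py <<'E'
import sys,json,numpy as np
from scipy.spatial.transform import Rotation as Ro
from plant import robot
# plan.py x y z yawdeg nrows : rows to bring TCP there pointing down, tool y at yawdeg
def main(x,y,z,yaw,n,dec=3):
    s=robot.sense();p=np.array(s["eef_pos"]);R=np.array(s["eef_rot"])
    yw=np.radians(yaw);yy=np.array([np.cos(yw),np.sin(yw),0]);xx=np.array([0,0,-1.]);G=np.c_[xx,yy,np.cross(xx,yy)]
    w=Ro.from_matrix(R.T@G).as_rotvec();n=int(n);off=[];turn=[]
    for i in range(n):
        t=np.round(np.degrees(w)/n,1);tgt=p+(np.array([x,y,z])-p)/(n-i)
        o=np.round(R.T@(tgt-p),dec);off.append((o+0).tolist());turn.append((t+0).tolist());p=p+R@o;R=R@Ro.from_rotvec(np.radians(t)).as_matrix()
    print("time",round(s["time_s"],2),"now",np.round(s["eef_pos"],4),"yaw",round(np.degrees(np.arctan2(s["eef_rot"][1][1],s["eef_rot"][0][1])),1),"j6",round(s["joints"][5],2),"F",np.round(s["force"],1),"T",np.round(s["ft_torque"],3))
    print(json.dumps(turn));print(json.dumps(off))
if __name__=="__main__":main(*map(float,sys.argv[1:6]),dec=int(sys.argv[6]) if len(sys.argv)>6 else 3)
E
python3 plan.py 0.489 -0.0985 0.18 -6 20
```

```text
time 0.1 now [0.1585 0.6298 0.1933] yaw 75.9 j6 -0.17 F [-0.7 -0.7 -0.3] T [-0.046 -0.011 -0.017]
[[4.1, 0.0, 0.0], [4.1, 0.0, 0.0], [4.1, 0.0, 0.0], [4.1, 0.0, 0.0], [4.1, 0.0, 0.0], [4.1, 0.0, 0.0], [4.1, 0.0, 0.0], [4.1, 0.0, 0.0], [4.1, 0.0, 0.0], [4.1, 0.0, 0.0], [4.1, 0.0, 0.0], [4.1, 0.0, 0.0], [4.1, 0.0, 0.0], [4.1, 0.0, 0.0], [4.1, 0.0, 0.0], [4.1, 0.0, 0.0], [4.1, 0.0, 0.0], [4.1, 0.0, 0.0], [4.1, 0.0, 0.0], [4.1, 0.0, 0.0]]
[[0.001, -0.031, 0.025], [0.001, -0.029, 0.027], [0.001, -0.027, 0.029], [0.001, -0.025, 0.031], [0.001, -0.023, 0.033], [0.001, -0.021, 0.034], [0.001, -0.018, 0.036], [0.001, -0.016, 0.037], [0.001, -0.013, 0.038], [0.0, -0.01, 0.039], [0.001, -0.007, 0.039], [0.0, -0.004, 0.04], [0.001, -0.002, 0.04], [0.0, 0.001, 0.04], [0.001, 0.004, 0.04], [0.0, 0.007, 0.039], [0.001, 0.01, 0.039], [0.0, 0.012, 0.038], [0.001, 0.015, 0.037], [0.0, 0.018, 0.036]]
```

Call:
play_rows:
  turn:
    - [4.1, 0, 0]
    - [4.1, 0, 0]
    - [4.1, 0, 0]
    - [4.1, 0, 0]
    - [4.1, 0, 0]
    - [4.1, 0, 0]
    - [4.1, 0, 0]
    - [4.1, 0, 0]
    - [4.1, 0, 0]
    - [4.1, 0, 0]
  offset:
    - [0.001, -0.031, 0.025]
    - [0.001, -0.029, 0.027]
    - [0.001, -0.027, 0.029]
    - [0.001, -0.025, 0.031]
    - [0.001, -0.023, 0.033]
    - [0.001, -0.021, 0.034]
    - [0.001, -0.018, 0.036]
    - [0.001, -0.016, 0.037]
    - [0.001, -0.013, 0.038]
    - [0, -0.01, 0.039]
  hand: [0, 0, 0, 0, 0, 0, 0, 0, 0, 0]
  squeeze: 40

```text
time_s: 1.35
eef_pos: [0.3218, 0.2525, 0.1803]
eef_rot: [[-0.004, 0.831, 0.557], [-0.007, 0.557, -0.831], [-1.0, -0.008, 0.003]]
force: [0.9, -0.4, -0.0]
grip_width: -0.0001
```

```bash
python3 plan.py 0.489 -0.0985 0.18 -6 10
```

```text
time 1.35 now [0.3218 0.2525 0.1803] yaw 33.8 j6 -0.2 F [ 0.9 -0.4 -0. ] T [-0.011 -0.032 -0.002]
[[4.0, 0.0, 0.0], [4.0, 0.0, 0.0], [4.0, 0.0, 0.0], [4.0, 0.0, 0.0], [4.0, 0.0, 0.0], [4.0, 0.0, 0.0], [4.0, 0.0, 0.0], [4.0, 0.0, 0.0], [4.0, 0.0, 0.0], [4.0, 0.0, 0.0]]
[[0.0, -0.006, 0.038], [0.0, -0.003, 0.039], [0.0, 0.0, 0.039], [0.0, 0.003, 0.039], [0.0, 0.005, 0.039], [0.0, 0.008, 0.038], [0.001, 0.01, 0.037], [0.0, 0.013, 0.037], [0.001, 0.016, 0.035], [0.0, 0.018, 0.035]]
```

Call:
play_rows:
  turn:
    - [4, 0, 0]
    - [4, 0, 0]
    - [4, 0, 0]
    - [4, 0, 0]
    - [4, 0, 0]
    - [4, 0, 0]
    - [4, 0, 0]
    - [4, 0, 0]
    - [4, 0, 0]
    - [4, 0, 0]
  offset:
    - [0, -0.006, 0.038]
    - [0, -0.003, 0.039]
    - [0, 0, 0.039]
    - [0, 0.003, 0.039]
    - [0, 0.005, 0.039]
    - [0, 0.008, 0.038]
    - [0.001, 0.01, 0.037]
    - [0, 0.013, 0.037]
    - [0.001, 0.016, 0.035]
    - [0, 0.018, 0.035]
  hand: [0, 0, 0, 0, 0, 0, 0, 0, 0, 0]

```text
time_s: 2.6
eef_pos: [0.4862, -0.1132, 0.1767]
eef_rot: [[-0.007, 0.991, -0.133], [-0.005, -0.133, -0.991], [-1.0, -0.007, 0.006]]
force: [0.8, -0.4, 0.1]
grip_width: -0.0001
```

```bash
python3 plan.py 0.489 -0.1 0.024 -6 6
python3 - <<'E'
from plant import cams
import cv2,pickle
from h import *
for n,r in(("top",(140,260,210,370)),("side",(150,280,240,400))):
    s=cams.snapshot(n);pickle.dump(s,open(n+"1.pkl","wb"));a,b,c,d=r
    cv2.imwrite(f"pics/{n}1.png",cv2.resize(s["img"][a:b,c:d],None,fx=5 if n=="top" else 4.5,fy=5 if n=="top" else 4.5,interpolation=2)[:600,:800])
E
```

```text
time 2.6 now [ 0.4862 -0.1132  0.1767] yaw -7.6 j6 -0.32 F [ 0.8 -0.4  0.1] T [ 0.027 -0.018  0.017]
[[-0.3, 0.1, 0.1], [-0.3, 0.1, 0.1], [-0.3, 0.1, 0.1], [-0.3, 0.1, 0.1], [-0.3, 0.1, 0.1], [-0.3, 0.1, 0.1]]
[[0.025, 0.0, -0.002], [0.026, 0.0, -0.002], [0.025, 0.0, -0.003], [0.026, 0.001, -0.002], [0.025, 0.0, -0.002], [0.026, 0.001, -0.003]]
```

View pics/top1.png

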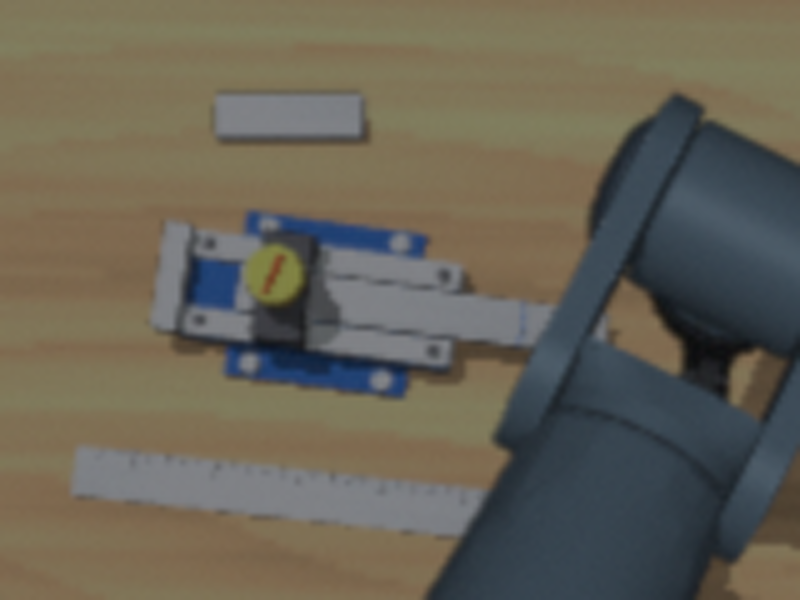

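The top view shows the bar and jig unmoved, with the knob at crop (275,275). The arm stands beyond the tail, clear of the bar. I'll go down behind the tail.

Call:
play_rows:
  turn:
    - [-0.3, 0.1, 0.1]
    - [-0.3, 0.1, 0.1]
    - [-0.3, 0.1, 0.1]
    - [-0.3, 0.1, 0.1]
    - [-0.3, 0.1, 0.1]
    - [0, 0, 0]
  offset:
    - [0.025, 0, -0.002]
    - [0.026, 0, -0.002]
    - [0.025, 0, -0.003]
    - [0.026, 0.001, -0.002]
    - [0.025, 0, -0.002]
    - [0.024, 0.001, -0.003]
  hand: [0, 0, 0, 0, 0, 0]

```text
time_s: 3.45
eef_pos: [0.4891, -0.0979, 0.0223]
eef_rot: [[0.004, 0.995, -0.103], [0.002, -0.103, -0.995], [-1.0, 0.004, -0.003]]
force: [-0.5, 0.3, -0.4]
grip_width: -0.0001
```

```bash
python3 plan.py 0.4905 -0.086 0.024 -6 4
python3 - <<'E'
from plant import cams
import cv2,pickle
s=cams.snapshot("side");pickle.dump(s,open("side2.pkl","wb"))
cv2.imwrite("pics/side2.png",cv2.resize(s["img"][140:280,250:410],None,fx=4.2,fy=4.2,interpolation=2))
E
```

```text
time 3.45 now [ 0.4891 -0.0979  0.0223] yaw -5.9 j6 -0.33 F [-0.5  0.3 -0.4] T [-0.017  0.022 -0.028]
[[0.0, 0.0, -0.1], [0.0, 0.0, -0.1], [0.0, 0.0, -0.1], [0.0, 0.0, -0.1]]
[[0.0, 0.0, -0.003], [-0.001, 0.0, -0.003], [0.0, 0.0, -0.003], [-0.001, 0.0, -0.003]]
```

View pics/side2.png

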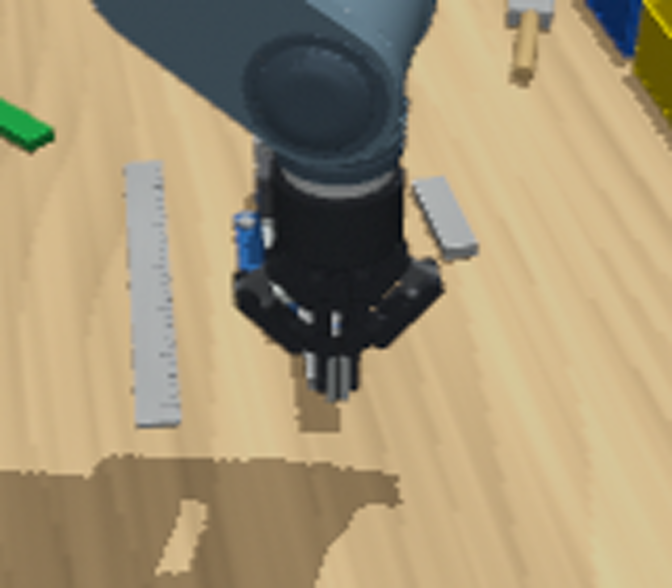

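Call:
play_rows:
  turn:
    - [0, 0, 0]
    - [0, 0, 0]
    - [0, 0, 0]
    - [0, 0, 0]
    - [0, 0, 0]
    - [0, 0, 0]
    - [0, 0, 0]
    - [0, 0, 0]
    - [0, 0, 0]
    - [0, 0, 0]
  offset:
    - [0, 0, -0.003]
    - [0, 0, -0.003]
    - [0, 0, -0.003]
    - [0, 0, -0.003]
    - [0, 0, -0.003]
    - [0, 0, -0.003]
    - [0, 0, -0.003]
    - [0, 0, -0.003]
    - [0, 0, -0.003]
    - [0, 0, -0.003]
  hand: [0, 0, 0, 0, 0, 0, 0, 0, 0, 0]

```text
time_s: 4.75
eef_pos: [0.4912, -0.0645, 0.0222]
eef_rot: [[0.002, 0.995, -0.102], [0.004, -0.102, -0.995], [-1.0, 0.002, -0.004]]
force: [-1.0, 1.0, -0.9]
grip_width: -0.0003
```

Call:
play_rows:
  turn:
    - [0, 0, 0]
    - [0, 0, 0]
    - [0, 0, 0]
    - [0, 0, 0]
  offset:
    - [0, 0, -0.003]
    - [0, 0, -0.002]
    - [0, 0, -0.002]
    - [0, 0, -0.002]
  hand: [0, 0, 0, 0]

```text
time_s: 5.25
eef_pos: [0.4922, -0.0548, 0.0222]
eef_rot: [[0.002, 0.995, -0.102], [0.004, -0.102, -0.995], [-1.0, 0.002, -0.004]]
force: [0.2, 0.4, 0.8]
grip_width: -0.0002
```

Run:
```python
from plant import cams
import cv2,pickle
s=cams.snapshot("top");pickle.dump(s,open("top3.pkl","wb"))
cv2.imwrite("pics/top3.png",cv2.resize(s["img"][140:260,210:350],None,fx=5,fy=5,interpolation=2))
s=cams.snapshot("side")
cv2.imwrite("pics/side3.png",cv2.resize(s["img"][170:270,270:390],None,fx=6,fy=6,interpolation=2))
```

```text
(no output)
```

View pics/top3.png

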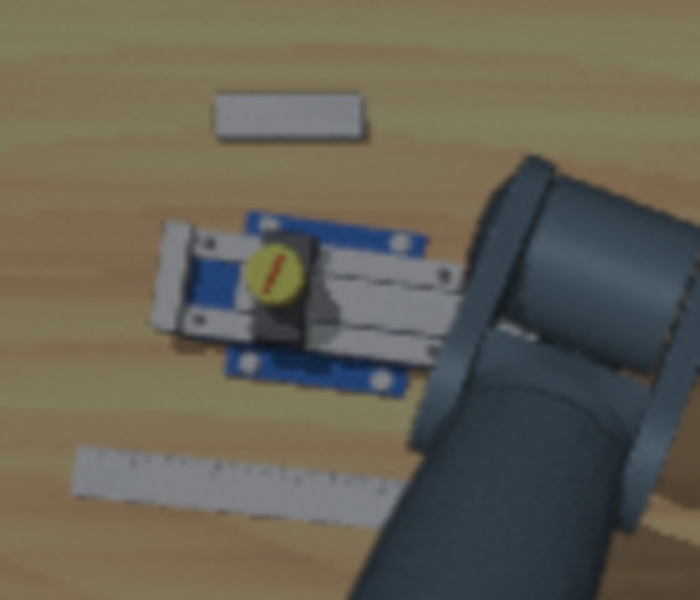

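View pics/side3.png

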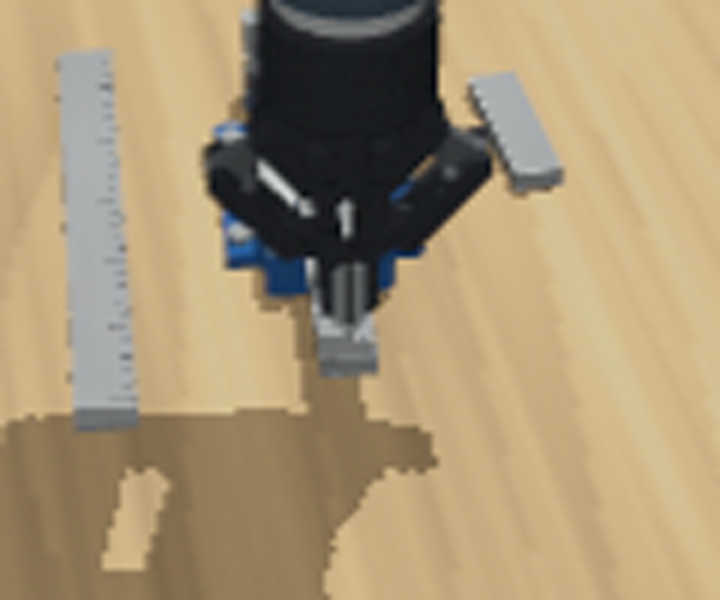

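Run:
```python
from plant import robot
from h import *;import pickle
S=pickle.load(open("side2.pkl","rb"))
st=robot.sense();print(st["eef_pos"],st["force"],st["joints"])
f=lambda p:np.round((p-[270,170]+.5)*6-.5,0)
p=np.array(st["eef_pos"])
for dz in(0,.02,.04):print(dz,f(proj(S,p+[0,0,dz])))
print("prev",np.round((proj(S,[.4891,-.0979,.0223])-[250,140]+.5)*4.2))
for n,P in(("tail",[.4925,-.0665,.042]),("tailbot",[.4925,-.0665,.03])):print(n,f(proj(S,P)))
```

```text
[ 0.49216387 -0.05477485  0.02215268] [-0.04213347  0.59346932 -0.3251598 ] [-0.34282609  0.120867    2.05243526  0.00522694  0.96763854 -0.24404751]
0 [346. 374.]
0.02 [346. 343.]
0.04 [346. 310.]
prev [336. 435.]
tail [352. 360.]
tailbot [352. 379.]
```

Run:
```python
from h import *;import pickle
S=pickle.load(open("side0.pkl","rb"));S1=pickle.load(open("side1.pkl","rb"))
R=np.array([[-0.001,0.244,0.97],[-0.002,0.97,-0.244],[-1,-0.002,0]]);p=np.array([.159,.63,.1935])
im=cv2.resize(S["img"][20:100,150:250],None,fx=6,fy=6,interpolation=2)
for q,c in((p,(0,0,255)),(p-R[:,0]*.019,(0,255,0)),(p+R[:,1]*.05,(255,0,0)),(p-R[:,1]*.05,(255,0,0))):
    u=((proj(S,q)-[150,20]+.5)*6).astype(int);cv2.circle(im,tuple(map(int,u)),3,c,-1)
cv2.imwrite("pics/g0.png",im)
im=cv2.resize(S1["img"][120:270,250:400],None,fx=4,fy=4,interpolation=2)
p=np.array([.4862,-.1132,.1767])
for q,c in((p,(0,0,255)),(p+[0,0,.019],(0,255,0))):
    u=((proj(S,q)-[250,120]+.5)*4).astype(int);cv2.circle(im,tuple(map(int,u)),3,c,-1)
cv2.imwrite("pics/g1.png",im)
```

```text
(no output)
```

View pics/g0.png

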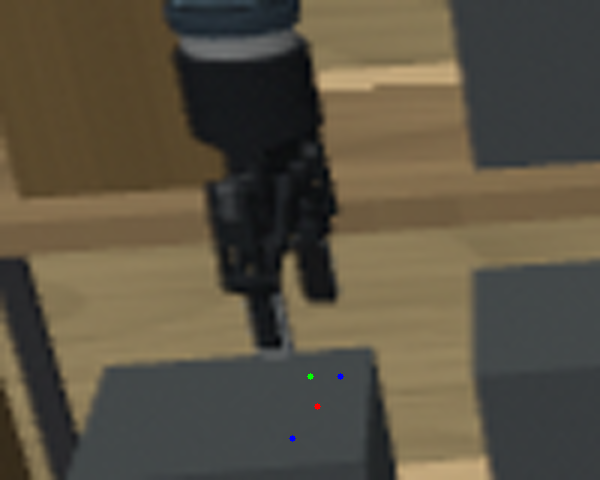

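View pics/g1.png

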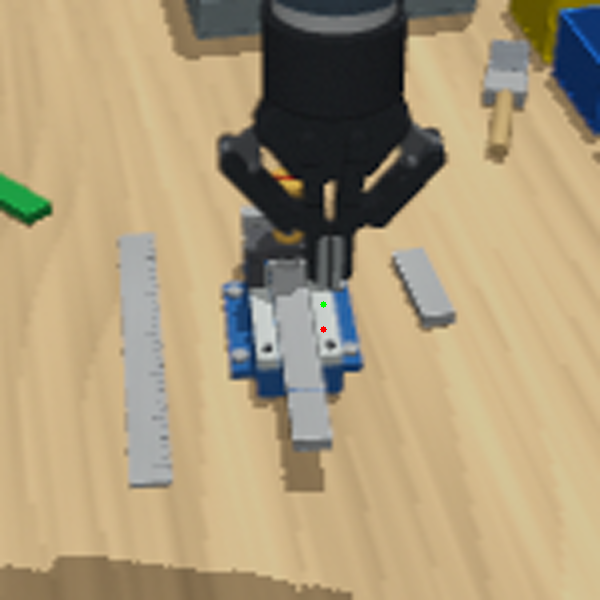

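Run:
```python
from h import *;import pickle
S=pickle.load(open("side0.pkl","rb"));T=pickle.load(open("top0.pkl","rb"))
for q in([0,0,0],[0,0,.1],[.1,0,0]):print(q,proj(S,q),proj(T,q))
T3=pickle.load(open("top3.pkl","rb"));print(T3["position"]-T["position"])
print(proj(T,[.159,.63,.2]))
```

```text
[0, 0, 0] [145.67112531 249.40934486] [305.11378788 374.44997175]
[0, 0, 0.1] [133.82424417 222.05272445] [304.42248928 382.30315824]
[0.1, 0, 0] [183.82921336 244.11003332] [305.9409832  339.62483065]
[0. 0. 0.]
[ 61.16984692 322.42929493]
```

Run:
```python
import cv2
a=cv2.imread("pics/top0.png")[260:400,0:360];cv2.imwrite("pics/tz.png",cv2.resize(a,None,fx=2.2,fy=2.2,interpolation=2))
```

```text
(no output)
```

View pics/tz.png

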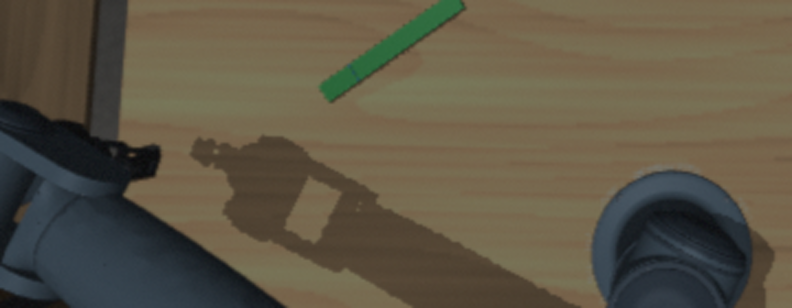

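Run:
```python
from h import *;import pickle
S=pickle.load(open("side2.pkl","rb"))
def ony(u,v,y):
    p,d=ray(S,u,v);return p+d*(y-p[1])/d[1]
for v in (318,322,326,340):print(v,ony(270+348.5/6-.5,170+(v+.5)/6-.5,-.066))
print(ony(250+336.5/4.2-.5,140+400.5/4.2-.5,-.109))
from plant import robot;s=robot.sense();print(s["effort"],s["qd"],s["grip_width"])
im=S["img"][225:245,318:345];print(cv2.cvtColor(im,cv2.COLOR_BGR2GRAY)[:, ::2])
```

```text
318 [ 0.49043473 -0.066       0.06748123]
322 [ 0.49045311 -0.066       0.06508086]
326 [ 0.49047155 -0.066       0.0626731 ]
340 [ 0.49053653 -0.066       0.0541874 ]
[ 0.48657768 -0.109       0.06371791]
[ 9.19089653e-02 -3.12874174e+01 -2.61520511e+01  1.81250030e-02
  1.16585288e-04  1.57515920e-02] [-0.0030694   0.00294184 -0.00325262  0.00043589  0.00018151 -0.00401047] 4.170713655117662e-05
[[178 110  97 128  29  69  53  96  28 160 176 179 180 176]
 [178 112 103 125  28  95  47 104  28 162 175 178 181 177]
 [180 112  89 128  28  95  47 105  27 161 174 177 181 177]
 [180 113  97 129  28  95  47 105  27 160 174 176 181 179]
 [180 113 104 135  31  96  47 105  29 166 176 177 180 180]
 [181 135 118  77  32  97  47 105  31 164 178 177 180 181]
 [181 136 119  80  27  96  47 104  28 161 179 175 180 181]
 [181 136 119  97  28  96  47 105  27 161 180 175 178 182]
 [181 137 118 117  58  99  47 104 141 167 180 176 178 182]
 [181 137 118 117 118 105  46 105 171 167 177 175 177 182]
 [181 138 117 117 118 104 106 139 174 168 174 177 176 181]
 [181 137 117 118 119 120 171 181 175 169 171 178 176 180]
 [181 178 116 119 118 121 123 182 176 169 168 179 176 179]
 [183 179 115 118 118 120 120 183 177 169 166 180 176 178]
 [183 140 116 118 118 119 120 184 179 171 166 180 176 177]
 [185 177 116 118 117 119 120 183 180 172 166 176 177 177]
 [186 180 116 118 117 119 120 183 180 173 167 173 178 176]
 [187 179 119 121 118 118 119 182 182 174 168 170 179 176]
 [187 178 178 183 177 178 179 182 182 175 167 167 179 176]
 [188 180 179 184 178 179 180 181 182 176 169 165 179 176]]
```

The side view shows the closed fingertips above the bar at crop (348,322). Reported TCP z is 22 mm, yet casting a ray puts the tips at about z 60 mm. Nothing was pushed: force is about 0 and the tail is unmoved at crop (346,360). I'll back off and measure this tool-length mismatch.

Call:
play_rows:
  turn:
    - [0, 0, 0]
    - [0, 0, 0]
    - [0, 0, 0]
    - [0, 0, 0]
    - [0, 0, 0]
  offset:
    - [0, 0, 0.02]
    - [0, 0, 0.02]
    - [0, 0, 0.02]
    - [0, 0, 0]
    - [0, 0, 0]
  hand: [0, 0, 0, 0, 0]

```text
time_s: 5.98
eef_pos: [0.486, -0.1154, 0.0219]
eef_rot: [[0.002, 0.995, -0.101], [0.004, -0.101, -0.995], [-1.0, 0.002, -0.004]]
force: [-0.6, 0.4, -0.2]
grip_width: -0.0001
```

```bash
cat > look.py <<'E'
import sys,cv2,pickle
from plant import cams,robot
from h import *
name,tag,r0,r1,c0,c1,f=sys.argv[1],sys.argv[2],*map(int,sys.argv[3:7]),float(sys.argv[7])
s=cams.snapshot(name);pickle.dump(s,open(name+tag+".pkl","wb"))
im=cv2.resize(s["img"][r0:r1,c0:c1],None,fx=f,fy=f,interpolation=2)
q=robot.sense();p=np.array(q["eef_pos"])
u=(proj(s,p)-[c0,r0]+.5)*f
cv2.imwrite(f"pics/{name}{tag}.png",im);print("tcp",np.round(p,4),"at crop",np.round(u))
E
python3 look.py side 4 140 290 250 410 4
```

```text
tcp [ 0.486  -0.1153  0.022 ] at crop [321. 434.]
```

View pics/side4.png

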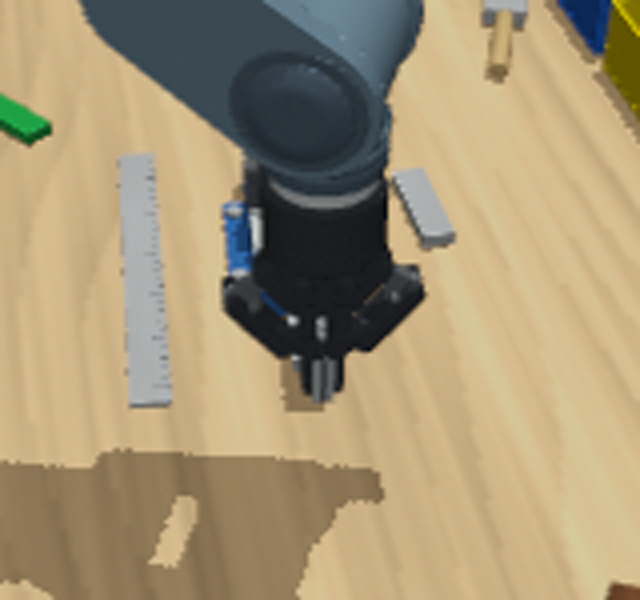

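Tip at crop (321,402) against the projected TCP at (321,434), so the real tips are about 30 mm short of the reported TCP. I'll go down 25 mm more, gently, and watch the force.

Call:
play_rows:
  turn:
    - [0, 0, 0]
    - [0, 0, 0]
    - [0, 0, 0]
    - [0, 0, 0]
    - [0, 0, 0]
  offset:
    - [0.008, 0, 0]
    - [0.008, 0, 0]
    - [0.005, 0, 0]
    - [0.004, 0, 0]
    - [0, 0, 0]
  hand: [0, 0, 0, 0, 0]

```text
time_s: 6.65
eef_pos: [0.4855, -0.1134, -0.0056]
eef_rot: [[0.001, 0.995, -0.098], [0.005, -0.098, -0.995], [-1.0, 0.0, -0.005]]
force: [1.0, -0.0, 0.4]
grip_width: 0.0001
```

```bash
python3 look.py side 5 140 290 250 410 4
```

```text
tcp [ 0.4857 -0.1135 -0.0054] at crop [319. 460.]
```

View pics/side5.png

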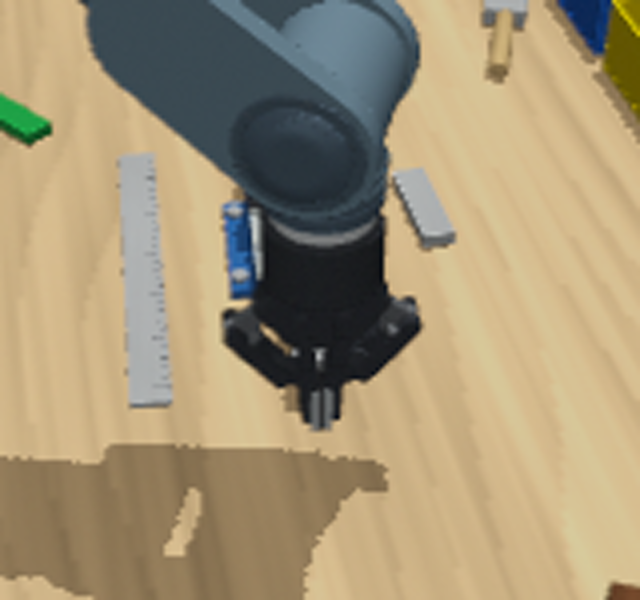

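Reported z is −5 mm and nothing is touching, which confirms the offset. The tip is at crop (320,428), so about z 25 mm. Now I'll push along the channel.

Call:
play_rows:
  turn:
    - [0, 0, 0]
    - [0, 0, 0]
    - [0, 0, 0]
    - [0, 0, 0]
    - [0, 0, 0]
    - [0, 0, 0]
    - [0, 0, 0]
    - [0, 0, 0]
    - [0, 0, 0]
  offset:
    - [0, 0.002, -0.006]
    - [0, 0, -0.006]
    - [0, 0, -0.006]
    - [0, 0, -0.005]
    - [0, 0, -0.004]
    - [0, 0, -0.004]
    - [0, 0, -0.003]
    - [0, 0, -0.003]
    - [0, 0, -0.003]
  hand: [0, 0, 0, 0, 0, 0, 0, 0, 0]

```text
time_s: 7.82
eef_pos: [0.4928, -0.0721, -0.0044]
eef_rot: [[0.003, 0.995, -0.098], [0.002, -0.098, -0.995], [-1.0, 0.003, -0.003]]
force: [0.1, -3.0, -0.3]
grip_width: 0.0001
```

Call:
play_rows:
  turn:
    - [0, 0, 0]
    - [0, 0, 0]
    - [0, 0, 0]
    - [0, 0, 0]
    - [0, 0, 0]
    - [0, 0, 0]
  offset:
    - [0, 0, -0.003]
    - [0, 0, -0.003]
    - [0, 0, -0.003]
    - [0, 0, -0.003]
    - [0, 0, -0.003]
    - [0, 0, -0.003]
  hand: [0, 0, 0, 0, 0, 0]

```text
time_s: 8.57
eef_pos: [0.4946, -0.0536, -0.0044]
eef_rot: [[0.003, 0.995, -0.098], [0.002, -0.098, -0.995], [-1.0, 0.003, -0.002]]
force: [-0.2, -2.7, -0.9]
grip_width: -0.0001
```

```bash
python3 look.py top 6 140 260 210 350 5
```

```text
tcp [ 0.4946 -0.0532 -0.0044] at crop [586. 339.]
```

View pics/top6.png

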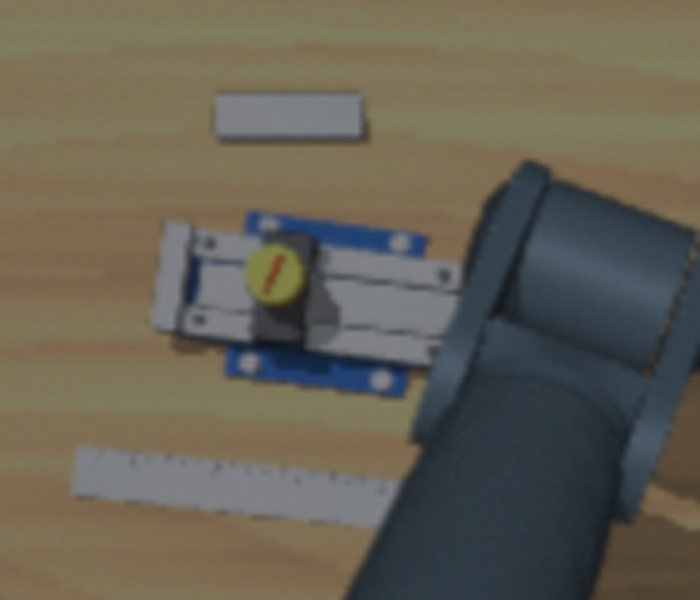

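The bar moves. A narrow blue gap is left at the stop, crop x 187–199, about 6–8 mm. I'll push on in small rows.

Call:
play_rows:
  turn:
    - [0, 0, 0]
    - [0, 0, 0]
    - [0, 0, 0]
  offset:
    - [0, 0, -0.002]
    - [0, 0, -0.002]
    - [0, 0, -0.0015]
  hand: [0, 0, 0]

```text
time_s: 9.0
eef_pos: [0.4952, -0.0474, -0.0044]
eef_rot: [[0.003, 0.995, -0.098], [0.002, -0.098, -0.995], [-1.0, 0.003, -0.002]]
force: [-0.4, -2.0, -0.4]
grip_width: -0.0002
```

Call:
play_rows:
  turn:
    - [0, 0, 0]
    - [0, 0, 0]
  offset:
    - [0, 0, -0.0015]
    - [0, 0, -0.0015]
  hand: [0, 0]

```text
time_s: 9.25
eef_pos: [0.4954, -0.046, -0.0043]
eef_rot: [[0.002, 0.995, -0.096], [-0.002, -0.096, -0.995], [-1.0, 0.003, 0.002]]
force: [-2.7, -14.1, -1.8]
grip_width: 0.0002
```

Call:
play_rows:
  turn:
    - [0, 0, 0]
    - [0, 0, 0]
  offset:
    - [0, 0, -0.001]
    - [0, 0, -0.0015]
  hand: [0, 0]

```text
time_s: 9.5
eef_pos: [0.4955, -0.0463, -0.0043]
eef_rot: [[0.002, 0.996, -0.095], [-0.008, -0.095, -0.995], [-1.0, 0.002, 0.008]]
force: [-2.9, -10.5, -1.2]
grip_width: 0.0003
```

```bash
python3 look.py top 7 140 260 210 350 5
```

```text
tcp [ 0.4954 -0.0463 -0.0043] at crop [574. 337.]
```

View pics/top7.png

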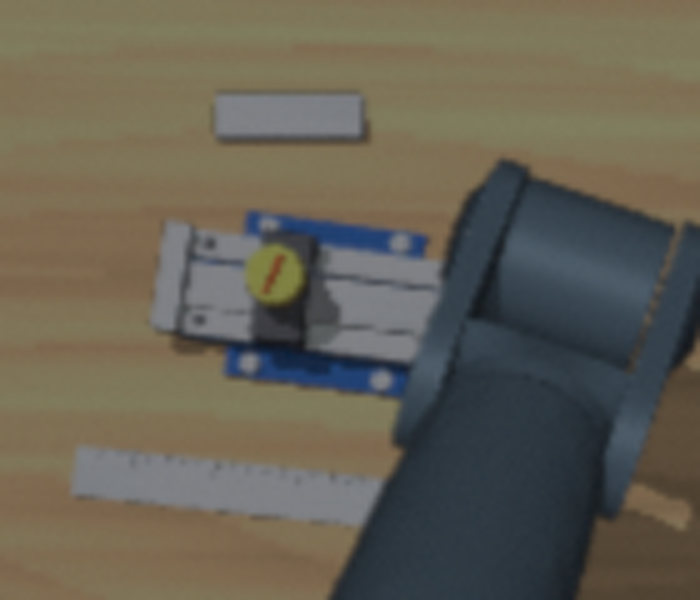

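The gap at the stop is closed (crop x about 187) and the stop resisted at 10–14 N, so the bar is home. I'll retreat backward, then go up.

Call:
play_rows:
  turn:
    - [0, 0, 0]
    - [0, 0, 0]
    - [0, 0, 0]
    - [0, 0, 0]
    - [0, 0, 0]
    - [0, 0, 0]
    - [0, 0, 0]
    - [0, 0, 0]
  offset:
    - [0, 0, 0.01]
    - [0, 0, 0.015]
    - [-0.01, 0, 0.01]
    - [-0.04, 0, 0]
    - [-0.05, 0, 0]
    - [-0.05, 0, 0]
    - [-0.04, 0, 0]
    - [0, 0, 0]
  hand: [0, 0, 0, 0, 0.2, 0.8, 0.8, 0.8]

```text
time_s: 10.55
eef_pos: [0.4915, -0.0836, 0.1958]
eef_rot: [[0.005, 0.995, -0.098], [-0.004, -0.098, -0.995], [-1.0, 0.005, 0.004]]
force: [0.3, 0.6, -0.2]
grip_width: 0.0682
```

```bash
python3 plan.py 0.5126 0.1231 0.19 84 10;python3 look.py top 8 140 260 210 350 5
```

```text
time 10.55 now [ 0.4915 -0.0836  0.1958] yaw -5.6 j6 -0.3 F [ 0.3  0.6 -0.2] T [ 0.038  0.01  -0.022]
[[-9.0, 0.0, 0.0], [-9.0, 0.0, 0.0], [-9.0, 0.0, 0.0], [-9.0, 0.0, 0.0], [-9.0, 0.0, 0.0], [-9.0, 0.0, 0.0], [-9.0, 0.0, 0.0], [-9.0, 0.0, 0.0], [-9.0, 0.0, 0.0], [-9.0, 0.0, 0.0]]
[[0.0, 0.0, -0.021], [0.001, 0.003, -0.02], [0.0, 0.007, -0.02], [0.001, 0.009, -0.018], [0.0, 0.012, -0.017], [0.001, 0.015, -0.015], [0.0, 0.017, -0.012], [0.001, 0.019, -0.009], [0.0, 0.02, -0.006], [0.001, 0.02, -0.004]]
tcp [ 0.4904 -0.0831  0.1936] at crop [650. 309.]
```

View pics/top8.png

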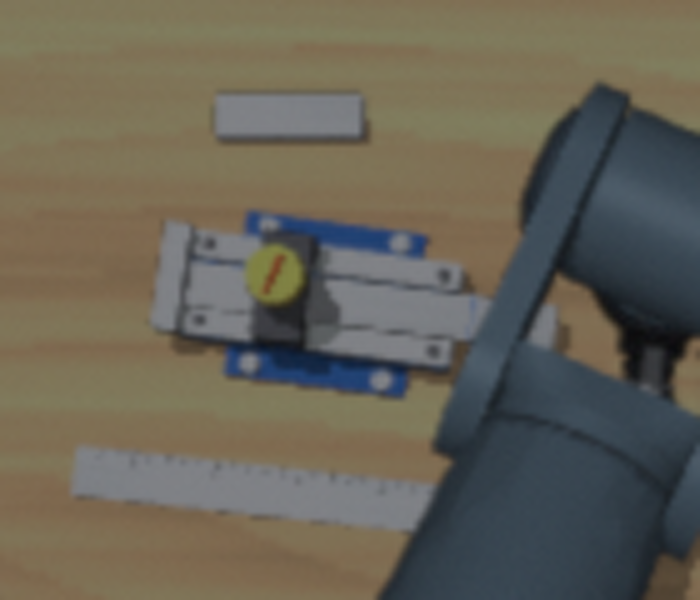

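The bar still touches the stop, with its tail at crop (555,330). Now to above the knob.

Call:
play_rows:
  turn:
    - [-9, 0, 0]
    - [-9, 0, 0]
    - [-9, 0, 0]
    - [-9, 0, 0]
    - [-9, 0, 0]
    - [-9, 0, 0]
    - [-9, 0, 0]
    - [-9, 0, 0]
    - [-9, 0, 0]
    - [-8, 0, 0]
  offset:
    - [0, 0, -0.021]
    - [0, 0.003, -0.02]
    - [0, 0.007, -0.02]
    - [0, 0.009, -0.018]
    - [0, 0.012, -0.017]
    - [0, 0.015, -0.015]
    - [0, 0.017, -0.012]
    - [0, 0.019, -0.009]
    - [0, 0.02, -0.006]
    - [0, 0.02, -0.004]
  hand: [0.8, 0.8, 0.8, 0.8, 0.8, 0.8, 0.8, 0.8, 0.8, 0.8]

```text
time_s: 11.85
eef_pos: [0.4958, 0.1288, 0.1761]
eef_rot: [[-0.031, 0.07, 0.997], [0.004, 0.998, -0.07], [-1.0, 0.002, -0.031]]
force: [-0.2, -0.9, 0.3]
grip_width: 0.0683
```

```bash
python3 plan.py 0.5126 0.1231 0.10 84 6;python3 look.py side 9 90 240 250 410 4
```

```text
time 11.85 now [0.4958 0.1288 0.1761] yaw 86.0 j6 -1.47 F [-0.2 -0.9  0.3] T [-0.025  0.007  0.016]
[[0.3, -0.3, 0.0], [0.3, -0.3, 0.0], [0.3, -0.3, 0.0], [0.3, -0.3, 0.0], [0.3, -0.3, 0.0], [0.3, -0.3, 0.0]]
[[0.013, -0.001, 0.003], [0.013, -0.001, 0.003], [0.012, -0.001, 0.003], [0.013, 0.0, 0.003], [0.012, -0.001, 0.003], [0.013, 0.0, 0.004]]
tcp [0.4954 0.1306 0.1759] at crop [263. 240.]
```

View pics/side9.png

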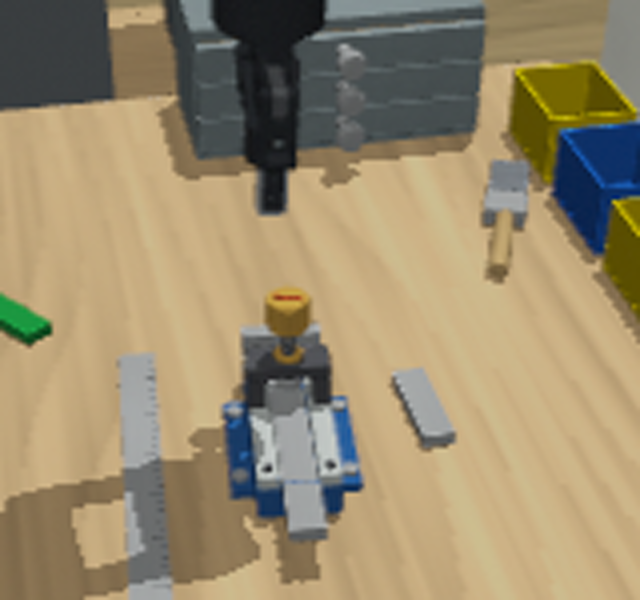

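```bash
python3 - <<'E'
from h import *;import pickle
S=pickle.load(open("side9.pkl","rb"))
p,d=ray(S,250+271/4-.5,90+212/4-.5)
for y in(.085,.0965):print(p+d*(y-p[1])/d[1])
E
python3 plan.py 0.5126 0.1231 0.105 84 6
```

```text
[0.49311419 0.085      0.22512709]
[0.49526079 0.0965     0.21840317]
time 11.9 now [0.4954 0.1306 0.1759] yaw 86.3 j6 -1.47 F [-1.1  1.2  0.7] T [-0.001  0.048  0.009]
[[0.4, -0.3, 0.0], [0.4, -0.3, 0.0], [0.4, -0.3, 0.0], [0.4, -0.3, 0.0], [0.4, -0.3, 0.0], [0.4, -0.3, 0.0]]
[[0.012, -0.001, 0.003], [0.012, -0.001, 0.003], [0.012, -0.001, 0.003], [0.012, -0.001, 0.003], [0.011, -0.001, 0.004], [0.012, -0.001, 0.003]]
```

Call:
play_rows:
  turn:
    - [0.4, -0.3, 0]
    - [0.4, -0.3, 0]
    - [0.4, -0.3, 0]
    - [0.4, -0.3, 0]
    - [0.4, -0.3, 0]
    - [0.4, -0.3, 0]
    - [0, 0, 0]
  offset:
    - [0.012, -0.001, 0.003]
    - [0.012, -0.001, 0.003]
    - [0.012, -0.001, 0.003]
    - [0.012, -0.001, 0.003]
    - [0.011, -0.001, 0.003]
    - [0.01, -0.001, 0.003]
    - [0, 0, 0]
  hand: [0.8, 0.8, 0.8, 0.8, 0.8, 0.8, 0.8]

```text
time_s: 12.78
eef_pos: [0.5098, 0.1205, 0.0976]
eef_rot: [[-0.005, 0.117, 0.993], [0.002, 0.993, -0.117], [-1.0, 0.001, -0.006]]
force: [0.3, 0.1, -0.4]
grip_width: 0.0685
```

```bash
python3 plan.py 0.5126 0.1231 0.06 84 5;python3 look.py side 10 90 240 250 410 4
```

```text
time 12.78 now [0.5098 0.1205 0.0976] yaw 83.3 j6 -1.44 F [ 0.3  0.1 -0.4] T [-0.008  0.023 -0.035]
[[-0.1, -0.1, 0.0], [-0.1, -0.1, 0.0], [-0.1, -0.1, 0.0], [-0.1, -0.1, 0.0], [-0.1, -0.1, 0.0]]
[[0.008, 0.001, 0.001], [0.007, 0.0, 0.0], [0.008, 0.001, 0.001], [0.007, 0.0, 0.0], [0.008, 0.001, 0.001]]
tcp [0.5102 0.1206 0.0983] at crop [286. 335.]
```

View pics/side10.png

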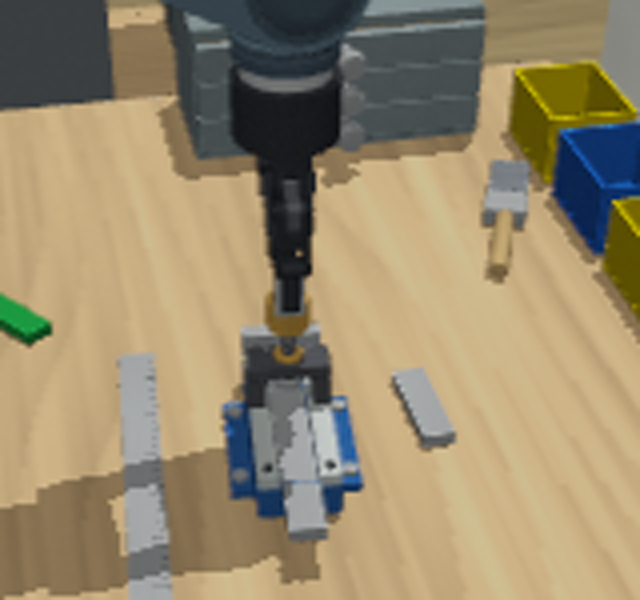

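The near finger (crop 290,310) is in front of the knob, open and clear of it. I'll go down the rest and centre.

Call:
play_rows:
  turn:
    - [0, -0.1, 0]
    - [0, -0.1, 0]
    - [0, -0.1, 0]
    - [0, 0, 0]
    - [0, 0, 0]
    - [0, 0, 0]
  offset:
    - [0.008, 0.001, 0.001]
    - [0.008, 0, 0]
    - [0.007, 0.001, 0.001]
    - [0.007, 0, 0]
    - [0.006, 0, 0.001]
    - [0, 0, 0]
  hand: [0.8, 0.8, 0.8, 0.8, 0.8, 0.8]

```text
time_s: 13.58
eef_pos: [0.5143, 0.1227, 0.0606]
eef_rot: [[0.003, 0.116, 0.993], [0.001, 0.993, -0.116], [-1.0, 0.002, 0.003]]
force: [-1.2, -0.1, 0.4]
grip_width: 0.0683
```

```bash
python3 plan.py 0.5126 0.1231 0.06 84 1 4;python3 look.py side 11 140 240 270 370 6
```

```text
time 13.57 now [0.5143 0.1227 0.0606] yaw 83.3 j6 -1.44 F [-1.2 -0.1  0.4] T [-0.024  0.015 -0.004]
[[-0.7, 0.2, -0.1]]
[[0.0006, 0.0002, -0.0017]]
tcp [0.5145 0.1227 0.0609] at crop [317. 259.]
```

View pics/side11.png

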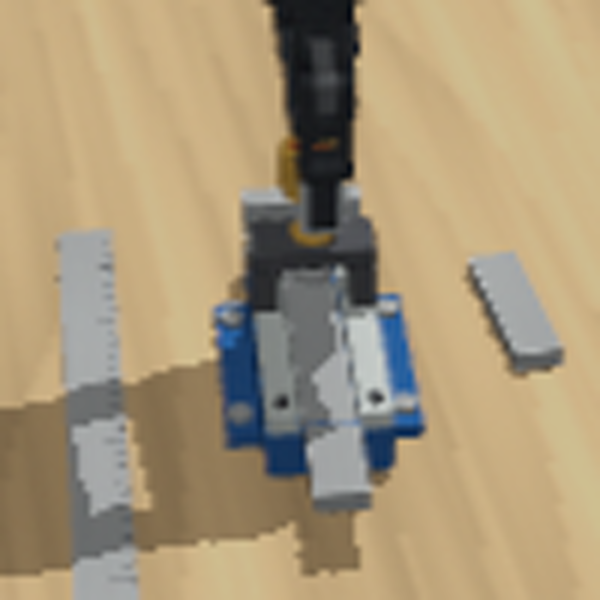

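Run:
```python
from h import *;import pickle
S=pickle.load(open("side11.pkl","rb"))
c=lambda q:np.round((proj(S,q)-[270,140]+.5)*6)
p,d=ray(S,270+322/6-.5,140+228/6-.5)
for y in(.08,.0885):print(p+d*(y-p[1])/d[1])
k=np.array([.5126,.1231,.128]);print("knob top",c(k),"bottom",c(k-[0,0,.024]))
f=np.array([.5145,.1227,0])-.04*np.array([.116,.993,0]);print("finger",f,[c(f+[0,0,z]) for z in(.09,.1,.11,.13)])
```

```text
[0.50844115 0.08       0.11059743]
[0.51018848 0.0885     0.1044667 ]
knob top [313. 149.] bottom [313. 189.]
finger [0.50986 0.08298 0.     ] [array([324., 259.]), array([324., 242.]), array([324., 225.]), array([324., 191.])]
```

Call:
play_rows:
  turn:
    - [0, 0, 0]
    - [0, 0, 0]
    - [0, 0, 0]
    - [0, 0, 0]
    - [0, 0, 0]
    - [0, 0, 0]
    - [0, 0, 0]
  offset:
    - [0, 0, -0.002]
    - [0, 0, 0]
    - [0, 0, 0]
    - [0, 0, 0]
    - [0, 0, 0]
    - [0, 0, 0]
    - [0, 0, 0]
  hand: [0.8, 0.5, 0.4, 0.3, 0.2, 0.1, 0.1]
  squeeze: 40

```text
time_s: 14.5
eef_pos: [0.5131, 0.1236, 0.0621]
eef_rot: [[0.005, 0.116, 0.993], [0.002, 0.993, -0.116], [-1.0, 0.003, 0.005]]
force: [-0.0, 1.5, 0.6]
grip_width: 0.031
```

```bash
python3 plan.py 0.5126 0.1231 0.06 84 1 4;python3 look.py side 12 140 240 270 370 6;python3 look.py top 12 140 260 210 350 5
```

```text
time 14.5 now [0.5131 0.1236 0.0621] yaw 83.3 j6 -1.44 F [-0.   1.5  0.6] T [0.148 0.03  0.029]
[[-0.7, 0.3, -0.2]]
[[0.0021, -0.0005, -0.0004]]
tcp [0.5131 0.1236 0.0621] at crop [314. 256.]
tcp [0.5131 0.1236 0.0621] at crop [286. 289.]
```

View pics/side12.png

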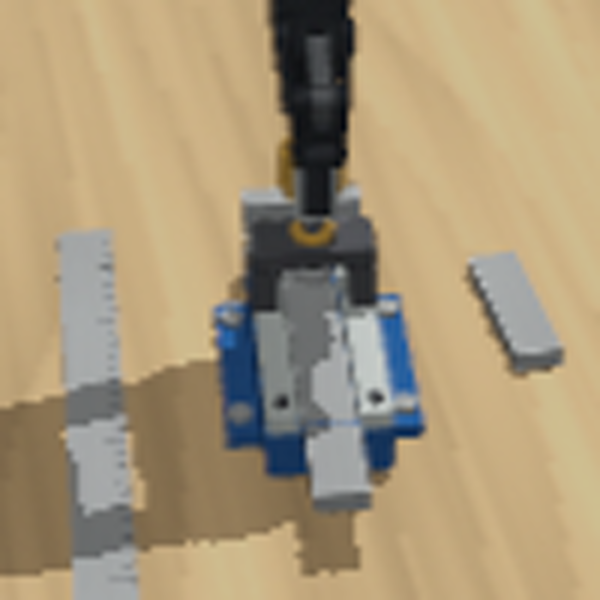

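Gripped at 31 mm with the finger tip at crop (317,215), below mid-head. I'll start turning clockwise (+x), sinking about 0.5 mm per 10°.

Call:
play_rows:
  turn:
    - [5, 0, 0]
    - [9, 0, 0]
    - [9, 0, 0]
    - [9, 0, 0]
  offset:
    - [0.0003, 0, 0]
    - [0.0005, 0, 0]
    - [0.0005, 0, 0]
    - [0.0005, 0, 0]
  hand: [0.1, 0.1, 0.1, 0.1]

```text
time_s: 15.1
eef_pos: [0.5128, 0.1233, 0.0604]
eef_rot: [[0.004, 0.637, 0.771], [0.001, 0.771, -0.637], [-1.0, 0.004, 0.002]]
force: [-0.3, 2.0, 0.3]
grip_width: 0.0312
```

```bash
cat > st.py <<'E'
from plant import robot;import numpy as np
s=robot.sense();R=np.array(s["eef_rot"])
print("t",round(s["time_s"],2),"p",np.round(s["eef_pos"],4),"yaw",round(np.degrees(np.arctan2(R[1,1],R[0,1])),1),"down",np.round(R[:2,0],3),"j6",round(s["joints"][5],2),"F",np.round(s["force"],1),"T",np.round(s["ft_torque"],3),"w",round(s["grip_width"],4),"eff6",round(s["effort"][5],3))
E
python3 st.py
```

```text
t 15.1 p [0.5128 0.1233 0.0604] yaw 50.4 down [0.004 0.001] j6 -0.86 F [-0.3  2.   0.3] T [0.158 0.162 0.142] w 0.0312 eff6 -0.967
```

Call:
play_rows:
  turn:
    - [7, 0, 0]
    - [7, 0, 0]
  offset:
    - [0.0004, 0, 0]
    - [0.0004, 0, 0]
  hand: [0.1, 0.1]

```text
time_s: 15.35
eef_pos: [0.5126, 0.1233, 0.0596]
eef_rot: [[0.004, 0.81, 0.587], [0.001, 0.587, -0.81], [-1.0, 0.004, 0.001]]
force: [-0.6, 1.5, 0.4]
grip_width: 0.031
```

```bash
python3 st.py
```

```text
t 15.35 p [0.5126 0.1233 0.0596] yaw 36.0 down [0.004 0.001] j6 -0.61 F [-0.6  1.5  0.4] T [0.203 0.185 0.077] w 0.031 eff6 -0.731
```

Call:
play_rows:
  turn:
    - [5, 0, 0]
    - [5, 0, 0]
  offset:
    - [0.0003, 0, 0]
    - [0.0003, 0, 0]
  hand: [0.1, 0.1]

```text
time_s: 15.6
eef_pos: [0.5124, 0.1233, 0.0591]
eef_rot: [[0.003, 0.902, 0.433], [0.001, 0.433, -0.902], [-1.0, 0.003, 0.0]]
force: [-0.3, 1.2, 1.7]
grip_width: 0.0305
```

```bash
python3 st.py
```

```text
t 15.6 p [0.5124 0.1233 0.0591] yaw 25.6 down [0.003 0.001] j6 -0.43 F [-0.3  1.2  1.7] T [0.213 0.136 0.125] w 0.0305 eff6 -0.496
```

Call:
play_rows:
  turn:
    - [5, 0, 0]
    - [5, 0, 0]
  offset:
    - [0.0003, 0, 0]
    - [0.0003, 0, 0]
  hand: [0.1, 0.1]

```text
time_s: 15.85
eef_pos: [0.5123, 0.1233, 0.0585]
eef_rot: [[0.002, 0.964, 0.264], [0.001, 0.264, -0.964], [-1.0, 0.003, -0.0]]
force: [0.1, 2.6, 0.7]
grip_width: 0.031
```

```bash
python3 st.py
```

```text
t 15.85 p [0.5123 0.1233 0.0585] yaw 15.3 down [0.002 0.001] j6 -0.25 F [0.1 2.6 0.7] T [0.203 0.14  0.103] w 0.031 eff6 -0.496
```

Call:
play_rows:
  turn:
    - [5, 0, 0]
  offset:
    - [0.0003, 0, 0]
  hand: [0.1]

```text
time_s: 15.98
eef_pos: [0.5122, 0.1233, 0.0582]
eef_rot: [[0.002, 0.984, 0.177], [0.001, 0.177, -0.984], [-1.0, 0.002, -0.001]]
force: [-0.5, 1.5, 1.7]
grip_width: 0.0307
```

```bash
python3 st.py
```

```text
t 15.97 p [0.5122 0.1233 0.0582] yaw 10.2 down [0.002 0.001] j6 -0.16 F [-0.5  1.5  1.7] T [0.164 0.186 0.114] w 0.0307 eff6 -0.496
```

Call:
play_rows:
  turn:
    - [5, 0, 0]
  offset:
    - [0.0003, 0, 0]
  hand: [0.1]

```text
time_s: 16.1
eef_pos: [0.5122, 0.1234, 0.058]
eef_rot: [[0.002, 0.996, 0.088], [0.001, 0.088, -0.996], [-1.0, 0.002, -0.001]]
force: [0.6, 2.1, 1.1]
grip_width: 0.0304
```

```bash
python3 st.py
```

```text
t 16.1 p [0.5122 0.1234 0.058 ] yaw 5.0 down [0.002 0.001] j6 -0.07 F [0.6 2.1 1.1] T [0.191 0.106 0.089] w 0.0304 eff6 -0.496
```

Call:
play_rows:
  turn:
    - [5, 0, 0]
  offset:
    - [0.0003, 0, 0]
  hand: [0.1]

```text
time_s: 16.23
eef_pos: [0.5121, 0.1234, 0.0577]
eef_rot: [[0.002, 1.0, -0.002], [0.001, -0.002, -1.0], [-1.0, 0.002, -0.001]]
force: [-0.6, 1.2, 0.3]
grip_width: 0.0307
```

```bash
python3 st.py
```

```text
t 16.23 p [0.5121 0.1234 0.0577] yaw -0.1 down [0.002 0.001] j6 0.02 F [-0.6  1.2  0.3] T [0.199 0.181 0.13 ] w 0.0307 eff6 -0.496
```

Call:
play_rows:
  turn:
    - [5, 0, 0]
  offset:
    - [0.0003, 0, 0]
  hand: [0.1]

```text
time_s: 16.35
eef_pos: [0.5121, 0.1234, 0.0574]
eef_rot: [[0.001, 0.996, -0.092], [0.001, -0.092, -0.996], [-1.0, 0.001, -0.001]]
force: [0.5, 1.1, 0.3]
grip_width: 0.0312
```

```bash
python3 st.py
```

```text
t 16.35 p [0.5121 0.1234 0.0574] yaw -5.3 down [0.001 0.001] j6 0.11 F [0.5 1.1 0.3] T [0.249 0.173 0.068] w 0.0312 eff6 -0.496
```

Call:
play_rows:
  turn:
    - [5, 0, 0]
  offset:
    - [0.0003, 0, 0]
  hand: [0.1]

```text
time_s: 16.48
eef_pos: [0.512, 0.1235, 0.0572]
eef_rot: [[0.001, 0.983, -0.181], [0.001, -0.181, -0.983], [-1.0, 0.001, -0.002]]
force: [0.3, 1.2, 1.0]
grip_width: 0.031
```

```bash
python3 st.py
```

```text
t 16.48 p [0.512  0.1235 0.0572] yaw -10.4 down [0.001 0.001] j6 0.2 F [0.3 1.2 1. ] T [0.229 0.182 0.097] w 0.031 eff6 -0.496
```

Call:
play_rows:
  turn:
    - [5, 0, 0]
  offset:
    - [0.0003, 0, 0]
  hand: [0.1]

```text
time_s: 16.6
eef_pos: [0.512, 0.1235, 0.0569]
eef_rot: [[0.001, 0.963, -0.269], [0.002, -0.269, -0.963], [-1.0, 0.0, -0.002]]
force: [0.1, 2.0, 1.2]
grip_width: 0.0309
```

```bash
python3 st.py
```

```text
t 16.6 p [0.512  0.1235 0.0569] yaw -15.6 down [0.001 0.002] j6 0.29 F [0.1 2.  1.2] T [0.258 0.176 0.13 ] w 0.0309 eff6 -0.496
```

Call:
play_rows:
  turn:
    - [5, 0, 0]
  offset:
    - [0.0003, 0, 0]
  hand: [0.1]

```text
time_s: 16.73
eef_pos: [0.5119, 0.1236, 0.0566]
eef_rot: [[0.001, 0.935, -0.354], [0.002, -0.354, -0.935], [-1.0, -0.0, -0.002]]
force: [1.4, 1.2, 1.4]
grip_width: 0.0309
```

```bash
python3 st.py; python3 look.py top 13 140 260 210 350 5
```

```text
t 16.73 p [0.5119 0.1236 0.0566] yaw -20.8 down [0.001 0.002] j6 0.38 F [1.4 1.2 1.4] T [0.312 0.178 0.097] w 0.0309 eff6 -0.496
tcp [0.5119 0.1236 0.0566] at crop [287. 292.]
```

View pics/top13.png

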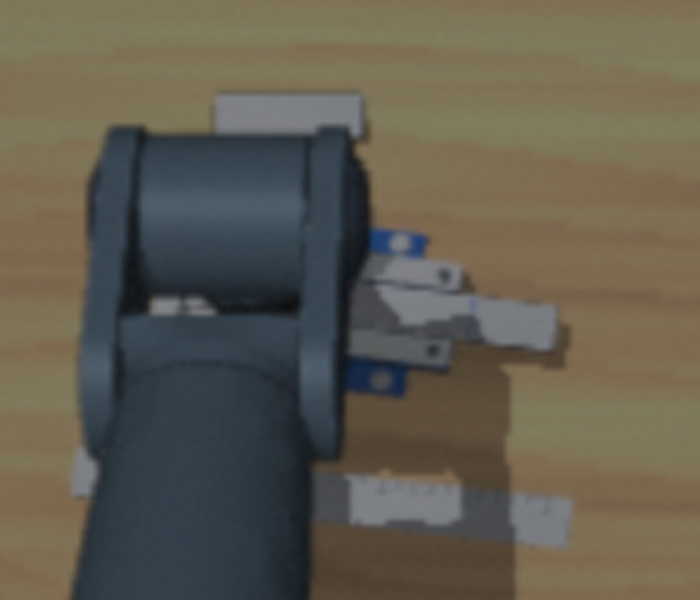

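The top view shows the tail still home at crop (557,328), and torque is still at the loose level of about 0.1. I'll keep turning.

Call:
play_rows:
  turn:
    - [5, 0, 0]
  offset:
    - [0.0003, 0, 0]
  hand: [0.1]

```text
time_s: 16.9
eef_pos: [0.5119, 0.1236, 0.0564]
eef_rot: [[0.0, 0.899, -0.437], [0.002, -0.437, -0.899], [-1.0, -0.0, -0.002]]
force: [-1.0, 1.6, 0.6]
grip_width: 0.0311
```

```bash
python3 st.py
```

```text
t 16.9 p [0.5119 0.1236 0.0564] yaw -25.9 down [0.    0.002] j6 0.47 F [-1.   1.6  0.6] T [0.306 0.161 0.129] w 0.0311 eff6 -0.61
```

Call:
play_rows:
  turn:
    - [5, 0, 0]
  offset:
    - [0.0003, 0, 0]
  hand: [0.1]

```text
time_s: 17.02
eef_pos: [0.5119, 0.1237, 0.0561]
eef_rot: [[0.0, 0.857, -0.515], [0.002, -0.515, -0.857], [-1.0, -0.001, -0.002]]
force: [-0.9, 1.1, -0.1]
grip_width: 0.0305
```

```bash
python3 st.py
```

```text
t 17.02 p [0.5119 0.1237 0.0561] yaw -31.0 down [0.    0.002] j6 0.56 F [-0.9  1.1 -0.1] T [0.273 0.104 0.062] w 0.0305 eff6 -0.482
```

Call:
play_rows:
  turn:
    - [5, 0, 0]
  offset:
    - [0.0003, 0, 0]
  hand: [0.1]

```text
time_s: 17.15
eef_pos: [0.5118, 0.1237, 0.0558]
eef_rot: [[0.0, 0.808, -0.589], [0.002, -0.589, -0.808], [-1.0, -0.001, -0.002]]
force: [-0.3, 1.9, 0.2]
grip_width: 0.0307
```

```bash
python3 st.py
```

```text
t 17.15 p [0.5118 0.1237 0.0558] yaw -36.1 down [0.    0.002] j6 0.65 F [-0.3  1.9  0.2] T [0.3   0.18  0.138] w 0.0307 eff6 -0.488
```

Call:
play_rows:
  turn:
    - [5, 0, 0]
  offset:
    - [0.0003, 0, 0]
  hand: [0.1]

```text
time_s: 17.27
eef_pos: [0.5119, 0.1238, 0.0556]
eef_rot: [[-0.0, 0.752, -0.659], [0.002, -0.659, -0.752], [-1.0, -0.002, -0.002]]
force: [-0.1, 1.9, 0.3]
grip_width: 0.0307
```

```bash
python3 st.py
```

```text
t 17.27 p [0.5119 0.1238 0.0556] yaw -41.2 down [-0.     0.002] j6 0.74 F [-0.1  1.9  0.3] T [0.332 0.066 0.115] w 0.0307 eff6 -0.488
```

Call:
play_rows:
  turn:
    - [5, 0, 0]
  offset:
    - [0.0003, 0, 0]
  hand: [0.1]

```text
time_s: 17.4
eef_pos: [0.5118, 0.1238, 0.0553]
eef_rot: [[-0.0, 0.691, -0.723], [0.003, -0.723, -0.691], [-1.0, -0.002, -0.002]]
force: [0.2, 1.8, 1.7]
grip_width: 0.0313
```

```bash
python3 st.py
```

```text
t 17.4 p [0.5118 0.1238 0.0553] yaw -46.3 down [-0.     0.003] j6 0.83 F [0.2 1.8 1.7] T [0.296 0.174 0.12 ] w 0.0313 eff6 -0.488
```

Call:
play_rows:
  turn:
    - [5, 0, 0]
  offset:
    - [0.0003, 0, 0]
  hand: [0.1]

```text
time_s: 17.52
eef_pos: [0.5118, 0.1239, 0.055]
eef_rot: [[-0.0, 0.624, -0.781], [0.003, -0.781, -0.624], [-1.0, -0.002, -0.002]]
force: [-0.2, 0.5, 0.4]
grip_width: 0.0312
```

```bash
python3 st.py
```

```text
t 17.52 p [0.5118 0.1239 0.055 ] yaw -51.4 down [-0.     0.003] j6 0.92 F [-0.2  0.5  0.4] T [0.328 0.111 0.054] w 0.0312 eff6 -0.488
```

Call:
play_rows:
  turn:
    - [5, 0, 0]
  offset:
    - [0.0003, 0, 0]
  hand: [0.1]

```text
time_s: 17.65
eef_pos: [0.5118, 0.1239, 0.0548]
eef_rot: [[-0.0, 0.553, -0.833], [0.003, -0.833, -0.553], [-1.0, -0.003, -0.001]]
force: [-1.1, 1.8, 0.3]
grip_width: 0.0311
```

```bash
python3 st.py
```

```text
t 17.65 p [0.5118 0.1239 0.0548] yaw -56.4 down [-0.     0.003] j6 1.0 F [-1.1  1.8  0.3] T [0.31  0.127 0.105] w 0.0311 eff6 -0.488
```

Call:
play_rows:
  turn:
    - [5, 0, 0]
  offset:
    - [0.0003, 0, 0]
  hand: [0.1]

```text
time_s: 17.77
eef_pos: [0.5118, 0.124, 0.0545]
eef_rot: [[-0.0, 0.477, -0.879], [0.003, -0.879, -0.477], [-1.0, -0.003, -0.001]]
force: [0.3, 2.4, 1.1]
grip_width: 0.0307
```

```bash
python3 st.py
```

```text
t 17.77 p [0.5118 0.124  0.0545] yaw -61.5 down [-0.     0.003] j6 1.09 F [0.3 2.4 1.1] T [0.29  0.083 0.111] w 0.0307 eff6 -0.488
```

Call:
play_rows:
  turn:
    - [5, 0, 0]
  offset:
    - [0.0003, 0, 0]
  hand: [0.1]

```text
time_s: 17.9
eef_pos: [0.5118, 0.1241, 0.0542]
eef_rot: [[-0.0, 0.397, -0.918], [0.003, -0.918, -0.397], [-1.0, -0.003, -0.001]]
force: [0.5, 2.1, 1.0]
grip_width: 0.0303
```

```bash
python3 st.py
```

```text
t 17.9 p [0.5118 0.1241 0.0542] yaw -66.6 down [-0.     0.003] j6 1.18 F [0.5 2.1 1. ] T [0.29  0.111 0.097] w 0.0303 eff6 -0.483
```

Call:
play_rows:
  turn:
    - [5, 0, 0]
  offset:
    - [0.0003, 0, 0]
  hand: [0.1]

```text
time_s: 18.02
eef_pos: [0.5119, 0.1241, 0.0541]
eef_rot: [[-0.0, 0.314, -0.949], [0.004, -0.949, -0.314], [-1.0, -0.004, -0.001]]
force: [-0.0, 0.8, 1.2]
grip_width: 0.0311
```

```bash
python3 st.py
```

```text
t 18.02 p [0.5119 0.1241 0.0541] yaw -71.7 down [-0.     0.004] j6 1.27 F [-0.   0.8  1.2] T [0.312 0.148 0.093] w 0.0311 eff6 -0.47
```

Call:
play_rows:
  turn:
    - [5, 0, 0]
  offset:
    - [0.0003, 0, 0]
  hand: [0.1]

```text
time_s: 18.15
eef_pos: [0.5119, 0.1242, 0.0539]
eef_rot: [[-0.001, 0.229, -0.974], [0.004, -0.974, -0.229], [-1.0, -0.004, -0.0]]
force: [-0.1, 1.7, 1.6]
grip_width: 0.0309
```

```bash
python3 st.py
```

```text
t 18.15 p [0.5119 0.1242 0.0539] yaw -76.8 down [-0.001  0.004] j6 1.36 F [-0.1  1.7  1.6] T [0.326 0.152 0.136] w 0.0309 eff6 -0.456
```

Joint-6 effort and the sink rate changed from yaw about −65° on, so the foot has touched. Smaller steps now.

Call:
play_rows:
  turn:
    - [3, 0, 0]
  offset:
    - [0.0002, 0, 0]
  hand: [0.1]

```text
time_s: 18.27
eef_pos: [0.5119, 0.1242, 0.0538]
eef_rot: [[-0.001, 0.177, -0.984], [0.004, -0.984, -0.177], [-1.0, -0.004, -0.0]]
force: [-0.5, 1.3, 1.2]
grip_width: 0.0305
```

```bash
python3 st.py
```

```text
t 18.27 p [0.5119 0.1242 0.0538] yaw -79.8 down [-0.001  0.004] j6 1.41 F [-0.5  1.3  1.2] T [0.303 0.188 0.137] w 0.0305 eff6 -0.17
```

Call:
play_rows:
  turn:
    - [3, 0, 0]
  offset:
    - [0.0002, 0, 0]
  hand: [0.1]

```text
time_s: 18.4
eef_pos: [0.5119, 0.1242, 0.0537]
eef_rot: [[-0.001, 0.125, -0.992], [0.004, -0.992, -0.125], [-1.0, -0.004, 0.0]]
force: [-1.0, 1.4, 0.8]
grip_width: 0.0309
```

```bash
for i in 1 2 3 4 5 6; do python3 - <<'E'
from plant import cams
cams.snapshot("top")
E
python3 st.py; done
```

```text
t 18.45 p [0.5119 0.1242 0.0537] yaw -82.9 down [-0.001  0.004] j6 1.46 F [-0.1  1.3  2. ] T [0.283 0.128 0.09 ] w 0.0306 eff6 0.203
t 18.5 p [0.5119 0.1242 0.0537] yaw -82.8 down [-0.001  0.004] j6 1.46 F [0.7 1.3 1.3] T [ 0.288  0.119 -0.076] w 0.0307 eff6 0.177
t 18.55 p [0.5119 0.1242 0.0536] yaw -82.7 down [-0.001  0.004] j6 1.46 F [0.2 1.1 1.8] T [0.343 0.213 0.019] w 0.0308 eff6 0.032
t 18.6 p [0.5119 0.1242 0.0536] yaw -82.7 down [-0.001  0.004] j6 1.46 F [-1.   2.4  1. ] T [0.289 0.168 0.01 ] w 0.0308 eff6 0.001
t 18.65 p [0.5119 0.1242 0.0536] yaw -82.8 down [-0.001  0.004] j6 1.46 F [-0.9  1.1  1.9] T [0.349 0.111 0.014] w 0.0306 eff6 0.004
t 18.7 p [0.5119 0.1242 0.0536] yaw -82.8 down [-0.001  0.004] j6 1.46 F [-0.9  0.8  1.8] T [0.354 0.207 0.022] w 0.0311 eff6 0.012
```

Call:
play_rows:
  turn:
    - [1.5, 0, 0]
  offset:
    - [0.0001, 0, 0]
  hand: [0.1]

```text
time_s: 18.82
eef_pos: [0.5119, 0.1243, 0.0536]
eef_rot: [[-0.001, 0.099, -0.995], [0.004, -0.995, -0.099], [-1.0, -0.004, 0.0]]
force: [-0.3, 1.8, 1.6]
grip_width: 0.0307
```

```bash
python3 st.py
```

```text
t 18.82 p [0.5119 0.1243 0.0536] yaw -84.3 down [-0.001  0.004] j6 1.49 F [-0.3  1.8  1.6] T [0.336 0.124 0.148] w 0.0307 eff6 -0.079
```

Call:
play_rows:
  turn:
    - [1, 0, 0]
  offset:
    - [0, 0, 0]
  hand: [0.1]

```text
time_s: 18.95
eef_pos: [0.5119, 0.1243, 0.0536]
eef_rot: [[-0.001, 0.081, -0.997], [0.004, -0.997, -0.081], [-1.0, -0.004, 0.0]]
force: [0.1, 1.1, 1.2]
grip_width: 0.0311
```

```bash
python3 st.py
```

```text
t 18.95 p [0.5119 0.1243 0.0536] yaw -85.3 down [-0.001  0.004] j6 1.51 F [0.1 1.1 1.2] T [0.362 0.144 0.141] w 0.0311 eff6 0.036
```

Call:
play_rows:
  turn:
    - [-2, 0, 0]
  offset:
    - [0, 0, 0]
  hand: [0.1]

```text
time_s: 19.08
eef_pos: [0.5119, 0.1243, 0.0536]
eef_rot: [[-0.001, 0.117, -0.993], [0.004, -0.993, -0.117], [-1.0, -0.004, 0.0]]
force: [-0.1, 0.6, 2.4]
grip_width: 0.0309
```

```bash
python3 st.py
```

```text
t 19.07 p [0.5119 0.1243 0.0536] yaw -83.3 down [-0.001  0.004] j6 1.47 F [-0.1  0.6  2.4] T [ 0.304  0.143 -0.091] w 0.0309 eff6 0.259
```

Call:
play_rows:
  turn:
    - [-2, 0, 0]
  offset:
    - [0, 0, 0]
  hand: [0.1]

```text
time_s: 19.2
eef_pos: [0.512, 0.1242, 0.0537]
eef_rot: [[-0.001, 0.154, -0.988], [0.004, -0.988, -0.154], [-1.0, -0.004, 0.0]]
force: [-1.0, 0.6, 2.2]
grip_width: 0.0308
```

```bash
python3 st.py
```

```text
t 19.2 p [0.512  0.1242 0.0537] yaw -81.1 down [-0.001  0.004] j6 1.43 F [-1.   0.6  2.2] T [ 0.29   0.216 -0.107] w 0.0308 eff6 0.176
```

Call:
play_rows:
  turn:
    - [2, 0, 0]
  offset:
    - [0, 0, 0]
  hand: [0.1]

```text
time_s: 19.32
eef_pos: [0.5119, 0.1242, 0.0536]
eef_rot: [[-0.001, 0.118, -0.993], [0.004, -0.993, -0.118], [-1.0, -0.004, 0.0]]
force: [-0.5, 1.4, 0.1]
grip_width: 0.031
```

```bash
python3 st.py
```

```text
t 19.32 p [0.5119 0.1242 0.0536] yaw -83.2 down [-0.001  0.004] j6 1.47 F [-0.5  1.4  0.1] T [0.372 0.162 0.105] w 0.031 eff6 -0.213
```

Call:
play_rows:
  turn:
    - [2, 0, 0]
  offset:
    - [0, 0, 0]
  hand: [0.1]

```text
time_s: 19.45
eef_pos: [0.5119, 0.1243, 0.0536]
eef_rot: [[-0.001, 0.082, -0.997], [0.004, -0.997, -0.082], [-1.0, -0.004, 0.0]]
force: [0.0, 0.8, 0.4]
grip_width: 0.0309
```

```bash
python3 st.py
```

```text
t 19.45 p [0.5119 0.1243 0.0536] yaw -85.3 down [-0.001  0.004] j6 1.51 F [0.  0.8 0.4] T [0.343 0.073 0.111] w 0.0309 eff6 -0.104
```

Call:
play_rows:
  turn:
    - [2.5, 0, 0]
  offset:
    - [0.0001, 0, 0]
  hand: [0.1]

```text
time_s: 19.58
eef_pos: [0.512, 0.1243, 0.0535]
eef_rot: [[-0.001, 0.036, -0.999], [0.004, -0.999, -0.036], [-1.0, -0.004, 0.0]]
force: [0.1, 1.5, 2.4]
grip_width: 0.0311
```

```bash
python3 st.py
```

```text
t 19.57 p [0.512  0.1243 0.0535] yaw -88.0 down [-0.001  0.004] j6 1.55 F [0.1 1.5 2.4] T [0.403 0.14  0.11 ] w 0.0311 eff6 -0.164
```

Call:
play_rows:
  turn:
    - [2.5, 0, 0]
  offset:
    - [0.0001, 0, 0]
  hand: [0.1]

```text
time_s: 19.7
eef_pos: [0.512, 0.1243, 0.0534]
eef_rot: [[-0.001, -0.01, -1.0], [0.004, -1.0, 0.01], [-1.0, -0.004, 0.001]]
force: [-0.9, 1.5, 2.7]
grip_width: 0.0309
```

```bash
python3 st.py;python3 look.py side 14 140 240 270 370 6
```

```text
t 19.7 p [0.512  0.1243 0.0534] yaw -90.6 down [-0.001  0.004] j6 1.6 F [-0.9  1.5  2.7] T [0.397 0.224 0.193] w 0.0309 eff6 -0.146
tcp [0.512  0.1243 0.0534] at crop [311. 269.]
```

View pics/side14.png

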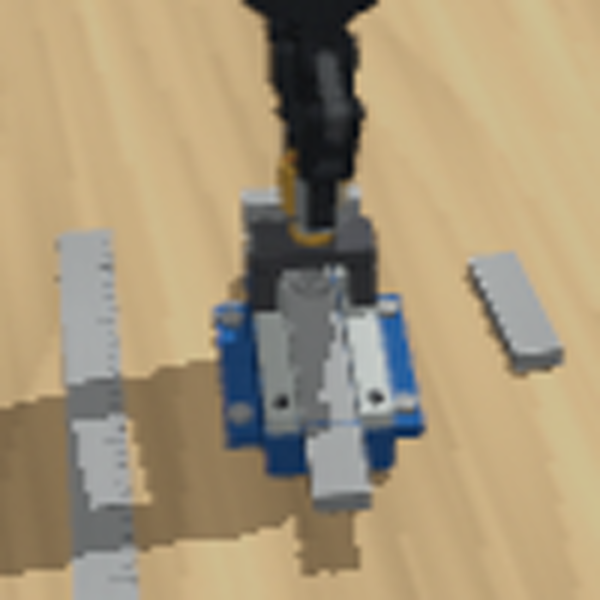

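The side view shows the grip sound and the bar tail unmoved at crop (340,475). Single torque readings are noisy, about ±0.03. I'll back off 20° and come forward again at a steady 5° per row, for a clean comparison against the loose level.

Call:
play_rows:
  turn:
    - [-5, 0, 0]
    - [-5, 0, 0]
    - [-5, 0, 0]
  offset:
    - [-0.0002, 0, 0]
    - [-0.0002, 0, 0]
    - [-0.0002, 0, 0]
  hand: [0.1, 0.1, 0.1]

```text
time_s: 20.12
eef_pos: [0.5119, 0.1242, 0.0539]
eef_rot: [[-0.001, 0.253, -0.967], [0.004, -0.967, -0.253], [-1.0, -0.004, -0.0]]
force: [-0.3, 1.5, 0.7]
grip_width: 0.0313
```

```bash
python3 st.py
```

```text
t 20.12 p [0.5119 0.1242 0.0539] yaw -75.3 down [-0.001  0.004] j6 1.33 F [-0.3  1.5  0.7] T [ 0.26   0.209 -0.021] w 0.0313 eff6 0.498
```

Call:
play_rows:
  turn:
    - [-5, 0, 0]
  offset:
    - [-0.0002, 0, 0]
  hand: [0.1]

```text
time_s: 20.25
eef_pos: [0.5119, 0.1241, 0.0541]
eef_rot: [[-0.001, 0.338, -0.941], [0.004, -0.941, -0.338], [-1.0, -0.004, -0.001]]
force: [-0.7, 0.8, 1.6]
grip_width: 0.0308
```

```bash
python3 st.py
```

```text
t 20.25 p [0.5119 0.1241 0.0541] yaw -70.2 down [-0.001  0.004] j6 1.24 F [-0.7  0.8  1.6] T [ 0.279  0.177 -0.116] w 0.0308 eff6 0.483
```

Call:
play_rows:
  turn:
    - [-5, 0, 0]
    - [-5, 0, 0]
  offset:
    - [-0.0003, 0, 0]
    - [-0.0003, 0, 0]
  hand: [0.1, 0.1]

```text
time_s: 20.5
eef_pos: [0.5119, 0.124, 0.0545]
eef_rot: [[-0.001, 0.5, -0.866], [0.004, -0.866, -0.5], [-1.0, -0.004, -0.001]]
force: [0.2, 1.5, 1.4]
grip_width: 0.0306
```

```bash
python3 st.py
```

```text
t 20.5 p [0.5119 0.124  0.0545] yaw -60.0 down [-0.001  0.004] j6 1.06 F [0.2 1.5 1.4] T [ 0.287  0.162 -0.111] w 0.0306 eff6 0.469
```

Call:
play_rows:
  turn:
    - [5, 0, 0]
    - [5, 0, 0]
  offset:
    - [0.0003, 0, 0]
    - [0.0003, 0, 0]
  hand: [0.1, 0.1]

```text
time_s: 20.75
eef_pos: [0.5119, 0.1241, 0.0541]
eef_rot: [[-0.001, 0.337, -0.942], [0.004, -0.942, -0.337], [-1.0, -0.004, -0.001]]
force: [-1.0, 2.1, 2.1]
grip_width: 0.0306
```

```bash
python3 st.py
```

```text
t 20.75 p [0.5119 0.1241 0.0541] yaw -70.3 down [-0.001  0.004] j6 1.24 F [-1.   2.1  2.1] T [0.421 0.22  0.125] w 0.0306 eff6 -0.492
```

Call:
play_rows:
  turn:
    - [5, 0, 0]
  offset:
    - [0.0003, 0, 0]
  hand: [0.1]

```text
time_s: 20.88
eef_pos: [0.5119, 0.1242, 0.0539]
eef_rot: [[-0.001, 0.25, -0.968], [0.004, -0.968, -0.25], [-1.0, -0.004, -0.0]]
force: [-0.8, 1.9, 2.1]
grip_width: 0.0308
```

```bash
python3 st.py
```

```text
t 20.88 p [0.5119 0.1242 0.0539] yaw -75.5 down [-0.001  0.004] j6 1.34 F [-0.8  1.9  2.1] T [0.341 0.259 0.074] w 0.0308 eff6 -0.477
```

Call:
play_rows:
  turn:
    - [5, 0, 0]
  offset:
    - [0.0003, 0, 0]
  hand: [0.1]

```text
time_s: 21.0
eef_pos: [0.512, 0.1242, 0.0537]
eef_rot: [[-0.001, 0.162, -0.987], [0.004, -0.987, -0.162], [-1.0, -0.004, 0.0]]
force: [-0.4, 1.7, 2.4]
grip_width: 0.0309
```

```bash
python3 st.py
```

```text
t 21.0 p [0.512  0.1242 0.0537] yaw -80.7 down [-0.001  0.004] j6 1.43 F [-0.4  1.7  2.4] T [0.351 0.207 0.112] w 0.0309 eff6 -0.462
```

Call:
play_rows:
  turn:
    - [5, 0, 0]
  offset:
    - [0.0003, 0, 0]
  hand: [0.1]

```text
time_s: 21.12
eef_pos: [0.512, 0.1243, 0.0535]
eef_rot: [[-0.001, 0.072, -0.997], [0.004, -0.997, -0.072], [-1.0, -0.004, 0.001]]
force: [-2.0, 1.7, 2.4]
grip_width: 0.0308
```

```bash
python3 st.py
```

```text
t 21.12 p [0.512  0.1243 0.0535] yaw -85.9 down [-0.001  0.004] j6 1.52 F [-2.   1.7  2.4] T [0.366 0.217 0.186] w 0.0308 eff6 -0.448
```

Call:
play_rows:
  turn:
    - [3, 0, 0]
  offset:
    - [0.0001, 0, 0]
  hand: [0.1]

```text
time_s: 21.25
eef_pos: [0.5119, 0.1243, 0.0534]
eef_rot: [[-0.001, 0.018, -1.0], [0.004, -1.0, -0.018], [-1.0, -0.004, 0.001]]
force: [-1.5, 0.8, 1.3]
grip_width: 0.0311
```

```bash
python3 st.py
```

```text
t 21.25 p [0.5119 0.1243 0.0534] yaw -89.0 down [-0.001  0.004] j6 1.57 F [-1.5  0.8  1.3] T [0.265 0.104 0.143] w 0.0311 eff6 -0.159
```

Call:
play_rows:
  turn:
    - [2, 0, 0]
  offset:
    - [0.0001, 0, 0]
  hand: [0.1]

```text
time_s: 21.38
eef_pos: [0.512, 0.1243, 0.0534]
eef_rot: [[-0.001, -0.019, -1.0], [0.004, -1.0, 0.019], [-1.0, -0.004, 0.001]]
force: [-0.3, 2.0, 0.7]
grip_width: 0.0308
```

```bash
python3 st.py
```

```text
t 21.38 p [0.512  0.1243 0.0534] yaw -91.1 down [-0.001  0.004] j6 1.61 F [-0.3  2.   0.7] T [0.388 0.125 0.124] w 0.0308 eff6 -0.052
```

Call:
play_rows:
  turn:
    - [2, 0, 0]
  offset:
    - [0.0001, 0, 0]
  hand: [0.1]

```text
time_s: 21.5
eef_pos: [0.512, 0.1243, 0.0533]
eef_rot: [[-0.001, -0.055, -0.998], [0.004, -0.998, 0.055], [-1.0, -0.004, 0.001]]
force: [-1.0, 1.5, 2.9]
grip_width: 0.0309
```

```bash
python3 st.py
```

```text
t 21.5 p [0.512  0.1243 0.0533] yaw -93.2 down [-0.001  0.004] j6 1.64 F [-1.   1.5  2.9] T [0.36  0.125 0.153] w 0.0309 eff6 -0.078
```

Call:
play_rows:
  turn:
    - [-3, 0, 0]
    - [-3, 0, 0]
  offset:
    - [-0.0001, 0, 0]
    - [-0.0001, 0, 0]
  hand: [0.1, 0.1]

```text
time_s: 21.75
eef_pos: [0.5119, 0.1243, 0.0535]
eef_rot: [[-0.001, 0.05, -0.999], [0.004, -0.999, -0.05], [-1.0, -0.004, 0.001]]
force: [-0.8, 0.7, 1.8]
grip_width: 0.0313
```

```bash
python3 st.py
```

```text
t 21.75 p [0.5119 0.1243 0.0535] yaw -87.2 down [-0.001  0.004] j6 1.54 F [-0.8  0.7  1.8] T [ 0.302  0.211 -0.084] w 0.0313 eff6 0.29
```

Call:
play_rows:
  turn:
    - [3, 0, 0]
    - [3, 0, 0]
  offset:
    - [0.0001, 0, 0]
    - [0.0001, 0, 0]
  hand: [0.1, 0.1]

```text
time_s: 22.0
eef_pos: [0.512, 0.1244, 0.0533]
eef_rot: [[-0.001, -0.059, -0.998], [0.005, -0.998, 0.059], [-1.0, -0.005, 0.001]]
force: [-0.8, 1.6, 1.5]
grip_width: 0.0311
```

```bash
python3 st.py
```

```text
t 22.0 p [0.512  0.1244 0.0533] yaw -93.4 down [-0.001  0.005] j6 1.65 F [-0.8  1.6  1.5] T [0.376 0.088 0.192] w 0.0311 eff6 -0.196
```

Call:
play_rows:
  turn:
    - [-3, 0, 0]
    - [-3, 0, 0]
  offset:
    - [-0.0001, 0, 0]
    - [-0.0001, 0, 0]
  hand: [0.1, 0.1]

```text
time_s: 22.25
eef_pos: [0.5119, 0.1243, 0.0534]
eef_rot: [[-0.001, 0.045, -0.999], [0.005, -0.999, -0.045], [-1.0, -0.005, 0.001]]
force: [-0.0, 1.9, 2.1]
grip_width: 0.031
```

```bash
python3 st.py
```

```text
t 22.25 p [0.5119 0.1243 0.0534] yaw -87.4 down [-0.001  0.005] j6 1.54 F [-0.   1.9  2.1] T [ 0.307  0.147 -0.062] w 0.031 eff6 0.29
```

Call:
play_rows:
  turn:
    - [3, 0, 0]
    - [3, 0, 0]
  offset:
    - [0.0001, 0, 0]
    - [0.0001, 0, 0]
  hand: [0.1, 0.1]

```text
time_s: 22.5
eef_pos: [0.512, 0.1243, 0.0532]
eef_rot: [[-0.001, -0.064, -0.998], [0.005, -0.998, 0.064], [-1.0, -0.005, 0.001]]
force: [0.1, 2.6, 1.7]
grip_width: 0.0309
```

```bash
python3 st.py
```

```text
t 22.5 p [0.512  0.1243 0.0532] yaw -93.7 down [-0.001  0.005] j6 1.65 F [0.1 2.6 1.7] T [0.352 0.136 0.159] w 0.0309 eff6 -0.196
```

Forward torque near yaw −93° averages 0.168 N m over three readings, against 0.105 loose. That is a rise of about 0.06, or about 20 N on the foot, which counts as snug. I'll settle and let go.

Call:
play_rows:
  turn:
    - [0, 0, 0]
    - [0, 0, 0]
    - [0, 0, 0]
    - [0, 0, 0]
    - [0, 0, 0]
    - [0, 0, 0]
    - [0, 0, 0]
  offset:
    - [0, 0, 0]
    - [0, 0, 0]
    - [0, 0, 0]
    - [0, 0, 0]
    - [0, 0, 0]
    - [0, 0, 0]
    - [0, 0, 0]
  hand: [0.1, 0.1, 0.45, 0.6, 0.8, 0.8, 0.8]

```text
time_s: 23.38
eef_pos: [0.5119, 0.1234, 0.0527]
eef_rot: [[-0.001, -0.064, -0.998], [0.003, -0.998, 0.064], [-1.0, -0.003, 0.001]]
force: [0.2, 0.0, 0.1]
grip_width: 0.0682
```

```bash
python3 st.py;python3 look.py side 15 140 240 270 370 6
```

```text
t 23.38 p [0.5119 0.1234 0.0527] yaw -93.6 down [-0.001  0.003] j6 1.65 F [0.2 0.  0.1] T [ 0.044 -0.022 -0.025] w 0.0682 eff6 -0.0
tcp [0.5119 0.1234 0.0527] at crop [312. 272.]
```

View pics/side15.png

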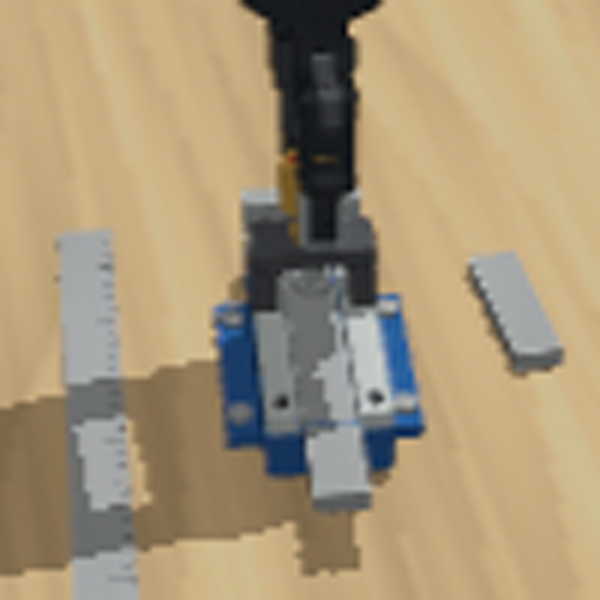

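Call:
play_rows:
  turn:
    - [0, 0, 0]
    - [0, 0, 0]
    - [0, 0, 0]
    - [0, 0, 0]
    - [0, 0, 0]
    - [0, 0, 0]
    - [0, 0, 0]
    - [0, 0, 0]
  offset:
    - [-0.015, 0, 0]
    - [-0.03, 0, 0]
    - [-0.04, 0, 0]
    - [-0.04, 0, 0]
    - [-0.02, 0, 0.04]
    - [0, 0, 0.05]
    - [0, 0, 0.04]
    - [0, 0, 0]
  hand: [0.8, 0.8, 0.8, 0.8, 0.8, 0.8, 0.8, 0.8]

```text
time_s: 24.42
eef_pos: [0.3811, 0.1314, 0.2114]
eef_rot: [[0.01, -0.064, -0.998], [0.004, -0.998, 0.064], [-1.0, -0.004, -0.01]]
force: [0.0, -0.4, 0.5]
grip_width: 0.0687
```

```bash
python3 st.py;python3 look.py side 16 150 250 260 380 6;python3 look.py top 16 140 260 210 350 5
```

```text
t 24.43 p [0.3811 0.1314 0.2114] yaw -93.6 down [0.01  0.004] j6 1.68 F [ 0.  -0.4  0.5] T [ 0.005 -0.02   0.014] w 0.0687 eff6 0.015
tcp [0.3823 0.1313 0.2117] at crop [ 93. -41.]
tcp [0.3829 0.1311 0.2115] at crop [237. 501.]
```

View pics/side16.png

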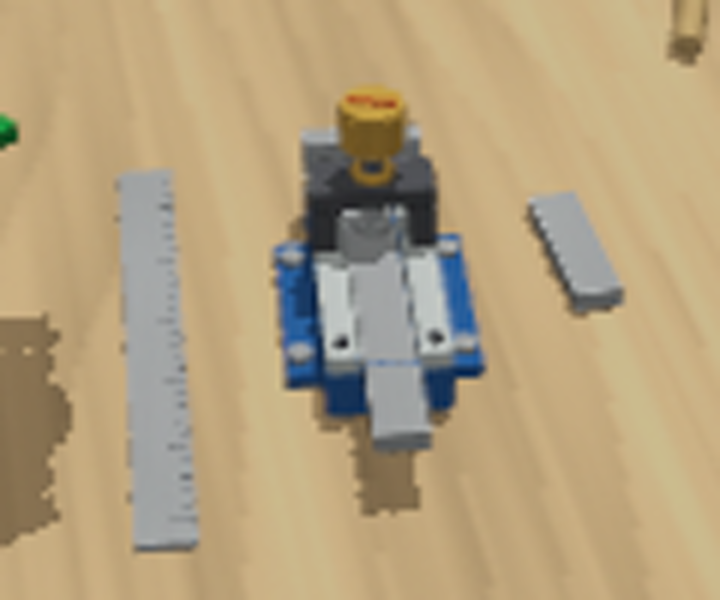

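View pics/top16.png

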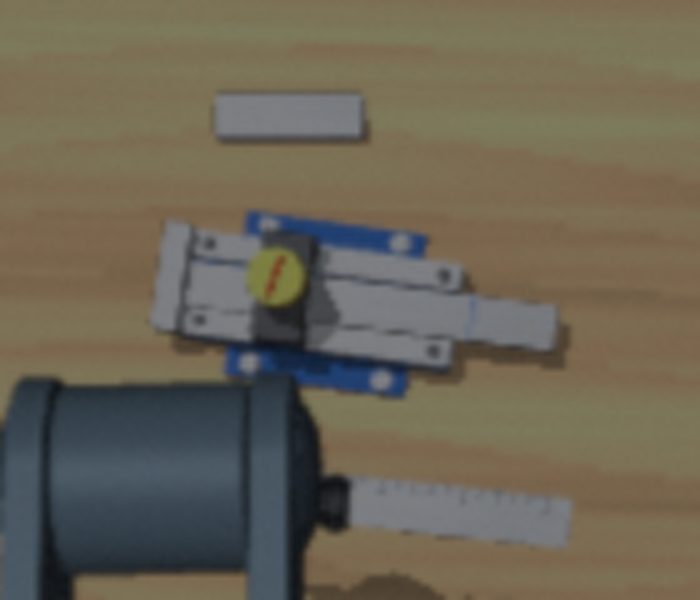

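The side view shows the knob sunk about 9 mm (top at crop (372,100), originally 86) and the foot down on the bar. The top view shows no gap at the stop (crop x 187), the tail at (555,330), and the rule and offcut unmoved. The gripper is clear, so I'll hand in.

```bash
python3 -c "
from plant import robot
print(robot.job_done())"
```

```text
the job is handed in; nothing more can be done
None
```

I pushed the bar home against the end stop, tightened the thumbscrew to snug, let go and handed the job in at about 24.5 s. No verdict was given.

- **Bar:** I pushed its tail with closed fingers until the stop resisted with 10–14 N. Pictures after that and at the end show no gap at the stop, and the tail did not move while I tightened.
- **Thumbscrew:** I turned it clockwise about 177° in one grip. I backed off up to about 30° a few times to re-measure the torque, then came forward again. The head sank about 9 mm, and the turning torque rose from about 0.105 N m loose to about 0.168 N m. That puts roughly 20 N on the foot, within the snug range.
- **Final state:** The gripper was open and clear, force was about zero, and the offcut and steel rule looked unmoved. I did not compare the other bystanders in a final picture.

**What disagreed:**
- **Finger length:** The fingertips stand about 30 mm short of the reported TCP when closed, and more when open. My first push therefore passed over the bar without touching it, and I allowed for the offset after that.
- **Foot force:** Single torque readings scattered by about ±0.03 N m. The joint-6 effort suggested the foot touched at about yaw −66°. With the stated 80 N/rad that would mean up to 38 N at the foot, still under the 50 N limit. The averaged torque says 20–24 N, and I went by that.

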